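# Compare two moisture cans on an arrested beam balance and sort them

## Task

Swing the balance's arrest lever fully over to the right to free the beam, let it tip all the way and note which can sinks, then swing the lever fully back to the left so that the beam is held level again. With the beam arrested, take both cans off from under the hood and set the heavier one down in the middle of the yellow tray and the lighter one in the middle of the blue tray. Do not touch the cans while the beam is free, do not drop or tip them, and leave the other things on the bench where they stand.

Things in the scene. Friction and masses are not known exactly. Their poses are not given: they have to be found in the camera images.
- balance: two-pan beam balance fixed to the bench: grey base 160 (x) x 360 (y) x 22 mm, fork column in the middle, a beam along its y axis with a round steel pan (84 mm diameter) fixed on each end. Origin: centre of the base's underside; x points from the front (lever side, facing the robot) to the back, y to the left pan, z up. Its place and yaw vary
- left_pan (a point): centre of the left pan's top (beam level), 100 mm above the bench, 130 mm left of the balance's middle
- right_pan (a point): centre of the right pan's top (beam level), 100 mm above the bench, 130 mm right of the balance's middle
- beam (a joint): tilt of the beam about the balance's x axis, rad: 0 level; positive when the right pan is down, negative when the left pan is down; stops at +-0.09. When freed it tips to the heavier can's side and reaches the stop in about a second; when arrested it is held level
- arrest_lever (a joint): angle of the arrest lever about its upright axis, rad: 0 = swung to the left, beam arrested (start, within 0.06); 0.9 = swung to the right stop, beam free. Seen from above it turns anticlockwise, so the knob goes from left to right in front of the balance. It stays where it is left; about 1 to 2 N at the knob moves it
- lever_knob (a point): middle of the grip of the lever's upright red knob: a plain round post 14 mm in diameter, from 36 to 80 mm above the bench, 92 mm from the lever's axis; this point is 60 mm above the bench and moves with the lever. Straight ahead (towards the balance's front) is joint value 0.45
- lever_hinge (a point): point on the lever's upright axis, 60 mm above the bench, 58 mm in front of the balance's middle
- can_a: white round lidded metal moisture can, 59 mm diameter, 38 mm tall, lid fixed, rigid, 0.09 to 0.2 kg. At the start one of the two alike cans stands on each pan, in either order, one clearly heavier than the other; only the beam shows which. Origin: centre of its underside, z up
- can_b: white round lidded metal moisture can, 59 mm diameter, 38 mm tall, lid fixed, rigid, 0.09 to 0.2 kg. At the start one of the two alike cans stands on each pan, in either order, one clearly heavier than the other; only the beam shows which. Origin: centre of its underside, z up
- yellow_tray: flat round yellow plastic tray fixed to the bench, 110 mm diameter, thin 8 mm high rim, standing surface 98 mm across and 6 mm above the bench. Origin: centre of its underside. Its place varies
- blue_tray: flat round blue plastic tray fixed to the bench, 110 mm diameter, thin 8 mm high rim, standing surface 98 mm across and 6 mm above the bench. Origin: centre of its underside. Its place varies
- brass_weight: bystander, loose: brass knob weight, 30 mm diameter, 40 mm tall. Origin: centre of its underside
- vial: bystander, loose: white-bodied sample vial with black cap, 27 mm diameter, 66 mm tall. Origin: centre of its underside
- beaker: bystander, loose: translucent plastic beaker with spout, 110 x 98 mm, 64 mm tall. Origin: centre of its underside
- tin: bystander, loose: ochre round tin, 84 mm diameter, 52 mm tall. Origin: centre of its underside
- tape: bystander, loose: roll of masking tape lying flat, 98 mm diameter, 25 mm tall. Origin: centre of its underside
- hood_edge (a point): middle of the lower front edge of the clear draught hood's roof, 220 mm above the bench, 8 mm behind the line of the pans. The roof runs 360 mm wide from here to a back wall 78 mm behind; no side walls. A vertical gripper over a pan would strike it: come in from the front with the tool leaning about 40 degrees (wrist to the front), fingers closing along y, and leave the same way

How it is judged:
By the outcome, as a careful person would: the job done as asked, in the order asked, and still so for the second after the job is handed in, with the robot touching nothing.
It also fails if it takes over 67 s, if anything falls off the work surface, if the arm or the gripper's body presses on something with over 40 N, if the wrist force passes 120 N, or if a joint passes its speed limit or range.

## Robot

A 7-joint arm with a two-finger parallel gripper is mounted at the origin on the work surface; the furniture and walls round the work are solid. World frame = base frame: x ahead of the robot, y to its left, z up, the work surface at z = 0. Lengths are in mm, angles in rad, forces in N, time in s.
With the tool pointing down it reaches from about 400 to 875 mm from the base axis. Payload 4.4 kg.
Tool frame: the origin (TCP) lies midway between the tips of the shut fingers; the grasp point (between the pads) lies 19 mm behind it; z points along the fingers, y is the line along which they close (so a half turn about z gives the same grasp; the last joint's range is limited). The gripper opens to 85 mm and grips with 20 to 120 N. Pads are 22 mm wide; open, the fingers measure 114 mm over their backs; the gripper's body (76 mm by 85 mm) begins 54 mm behind the grasp point. The pads swing forward as they close: fully open they stand 13 mm farther back than shut.
Start: joints at [-1.335, 0.628, 0.038, 1.517, -0.027, 0.996, -0.02], TCP at [193.181, 620.644, 231.313] pointing down, gripper open.
Joint ranges: [-3.06, 3.06], [-0.37, 2.12], [-1.25, 1.32], [0.18, 2.47], [-1.1, 4.24], [0.23, 1.98], [-2.94, 2.94]. Speed limits (rad/s): [2.57, 2.57, 3.14, 3.14, 3.14, 3.14, 3.14].

## Interface

Orientations are given as [roll, pitch, yaw] about the fixed x, y, z axes, in that order (R = Rz(yaw) Ry(pitch) Rx(roll)).
In Python, from cell import readout, optics, order gives the robot as it stands.
- The arm moves only by the shell command python3 -m jog 'ROWS'. ROWS is a JSON object of lists of equal length, an entry for each row: "claw": the opening, from 0 (shut) to 1 (fully open); "xyz": the shift along the tool's x, y, z each as a share of 0.1 m, from -1 to 1, a list of three; "twist": the turn, a rotation vector about the tool's x, y, z each as a share of 180 degrees, from -1 to 1, a list of three. A call has 1 to 12 rows; each row shifts and turns the commanded pose from where the row before left it, along the tool's axes as they then stand; what a row does not reach is not made up. A row lasts 1/8 s, in which the tool goes at most 62.5 mm and 10.7 degrees, less where a joint would pass 70% of its speed; a pose out of reach is approached as far as the arm can. A call with a number of a shift or a turn outside -1 to 1 is refused whole. A call with a gripper value outside its range is refused whole. The fingers move at their own pace and stop on an object; the grip force is fixed at half the most. Time passes only in rows, so rows that do not move let the fingers close. It gives the time, the measured TCP pose, the force, the opening and the grip force at its end, in the units of the state.
- readout.read_state(): the state, without advancing time (a new reading comes with each control period).
- optics.get_image(name): name is "side" or "top"; returns a dict with "color" (384x512x3 uint8, red, green, blue), "fovy" (degrees; the focal length in pixels is half the picture's height over the tangent of half this angle, whatever the lens; pixels are square), "cx", "cy" (the principal point, pixels), "k1" (the pictures are not rectified: a ray, as slopes to the right and down, at radius r is drawn at 1 + k1 r^2 times it, then the intrinsics apply), "view" (4x4, takes a point from world to camera coordinates). Camera axes: x right, y up, looking along -z (the intrinsics and any distortion apply to the point x, -y, -z); pixel columns grow to the right and rows downward; lengths in mm; the calibration is good to about 2 mm. A picture is of the moment at which its call begins. There is no depth.
- order.finish_job(): hands the job in; it is judged then, once.
Trained networks look in the newest picture that a camera, given by its name, has taken for a name from the list of things; names that differ only in an ending like _2 or _b are one class to them, and where a whole thing is asked for, a point or a joint stands for the part that bears it (a point fixed in the world has none). Each returns a list of dicts, best first, with "score" (0 to 1); they miss things now and then, are a little off and sometimes report something else, mostly with a low value. They report only what shows in the picture. A call takes as long as a camera call.
- optics.boxes_of(camera, label): "rect" ([left, top, width, height] in pixels, round what is visible of it).
The state is a dict: "clock": time; "qpos": joint angles; "qd": joint speeds; "tau": joint torques, N m; "eef_pos": TCP position; "tool_rot": TCP orientation; "force": force on the tool from outside, world axes, zero at the start; "torque": the same for the moment, N m; "width": finger opening in mm; "gripper_force": force on a finger pad.
Only numpy, scipy, OpenCV 4.12 (cv2) and the standard library are available. Lean on these libraries where they do the work, as an engineer would, in place of code of your own. Each camera call takes 0.05 s, during which the arm holds its last target. There are 200 camera calls.

## Working session

There is one attempt and no reset: what is moved stays moved. The work goes in short steps, Python scripts to look and compute and a shell command to move; the robot and the scene stay as the last step left them, time stands still between calls to the robot, and variables do not carry over. Pictures are saved under pics/ and viewed, at most 10 in all, crops included, and the job is handed in when it is done.

```bash
mkdir -p pics; ls; cat > h.py <<'E'
import numpy as np, cv2
from cell import readout, optics, order
from scipy.spatial.transform import Rotation as R
def cam(i):
    h,w=i["color"].shape[:2]; f=h/2/np.tan(np.radians(i["fovy"])/2)
    K=np.array([[f,0,i["cx"]],[0,f,i["cy"]],[0,0,1]]); D=np.array([i["k1"],0,0,0,0.])
    V=np.diag([1,-1,-1,1.])@np.array(i["view"]); return K,D,V
def px(i,p):
    K,D,V=cam(i); r,_=cv2.Rodrigues(V[:3,:3])
    return cv2.projectPoints(np.array(p,float).reshape(-1,3),r,V[:3,3],K,D)[0][:,0]
def onz(i,uv,z):
    K,D,V=cam(i); n=cv2.undistortPoints(np.array([[uv]],float),K,D)[0,0]
    d=V[:3,:3].T@np.array([n[0],n[1],1]); c=-V[:3,:3].T@V[:3,3]
    return c+d*(z-c[2])/d[2]
def save(i,n): cv2.imwrite("pics/"+n,i["color"][:,:,::-1])
E
python3 - <<'E'
from h import *
for c in("side","top"):
    i=optics.get_image(c); save(i,c+"0.png")
    K,D,V=cam(i); print(c,-V[:3,:3].T@V[:3,3],i["k1"])
    for l in["balance","lever_knob","can_a","yellow_tray","blue_tray","brass_weight","vial","beaker","tin","tape"]:
        print(l,[(np.round(b["rect"]).tolist(),round(b["score"],2)) for b in optics.boxes_of(c,l)][:3])
s=readout.read_state(); print(s)
E
```

```text
pics
side [-139.62403146 1201.84867601  704.42696254] -0.14751326751735658
balance [([182.0, 147.0, 98.0, 97.0], 0.62), ([275.0, 208.0, 9.0, 8.0], 0.5), ([230.0, 299.0, 43.0, 33.0], 0.29)]
lever_knob [([275.0, 207.0, 6.0, 9.0], 0.46)]
can_a []
yellow_tray [([300.0, 189.0, 28.0, 15.0], 0.55)]
blue_tray [([234.0, 258.0, 20.0, 12.0], 0.46)]
brass_weight [([302.0, 218.0, 12.0, 13.0], 0.59)]
vial [([160.0, 249.0, 8.0, 24.0], 0.55)]
beaker [([273.0, 164.0, 11.0, 21.0], 0.57)]
tin [([352.0, 181.0, 22.0, 24.0], 0.96), ([210.0, 193.0, 21.0, 20.0], 0.49)]
tape [([232.0, 301.0, 42.0, 32.0], 0.74)]
top [ 197.36442961   14.82502322 1716.44761763] -0.018754543259530628
balance [([211.0, 102.0, 119.0, 90.0], 0.76)]
lever_knob [([265.0, 163.0, 11.0, 31.0], 0.43)]
can_a [([300.0, 132.0, 17.0, 18.0], 0.63), ([220.0, 143.0, 19.0, 17.0], 0.61)]
yellow_tray [([327.0, 180.0, 34.0, 26.0], 0.7)]
blue_tray [([193.0, 170.0, 29.0, 29.0], 0.94), ([135.0, 214.0, 28.0, 28.0], 0.65)]
brass_weight [([270.0, 208.0, 11.0, 9.0], 0.5), ([353.0, 226.0, 26.0, 26.0], 0.16)]
vial [([211.0, 102.0, 120.0, 94.0], 0.55)]
beaker [([353.0, 118.0, 30.0, 32.0], 0.86)]
tin [([165.0, 139.0, 8.0, 8.0], 0.75), ([352.0, 228.0, 24.0, 24.0], 0.59)]
tape [([133.0, 217.0, 30.0, 27.0], 0.55)]
{'clock': 1.1, 'qpos': array([-1.33481038,  0.62839548,  0.03850396,  1.51743458, -0.0270043 ,
        0.99630653, -0.02001133]), 'qd': array([ 0.00055778,  0.00027962, -0.00132795, -0.00049199, -0.00069427,
        0.00101077,  0.00055045]), 'tau': array([-3.56565261e-04, -5.63286030e+01,  1.22570537e+00, -1.93788779e+01,
        1.10047718e-02,  1.50772321e-03, -1.22649769e-05]), 'eef_pos': array([193.17064902, 620.62510923, 231.30533693]), 'tool_rot': array([-3.14156635e+00, -3.67905662e-05,  2.83976404e+00]), 'force': array([-0.24262491, -0.95999226, -0.77425013]), 'torque': array([-0.04379845, -0.02849388,  0.0068279 ]), 'gripper_force': 0.0, 'width': 85.23121244679328}
```

```bash
python3 - <<'E'
from h import *
a=cv2.imread("pics/top0.png"); b=cv2.imread("pics/side0.png")
A=cv2.resize(a[90:260,120:395],None,fx=2.9,fy=2.9,interpolation=cv2.INTER_CUBIC); cv2.imwrite("pics/t1.png",A)
B=cv2.resize(b[120:340,130:410],None,fx=2.7,fy=2.7,interpolation=cv2.INTER_CUBIC); cv2.imwrite("pics/s1.png",B)
E
```

```text
(no output)
```

View pics/t1.png

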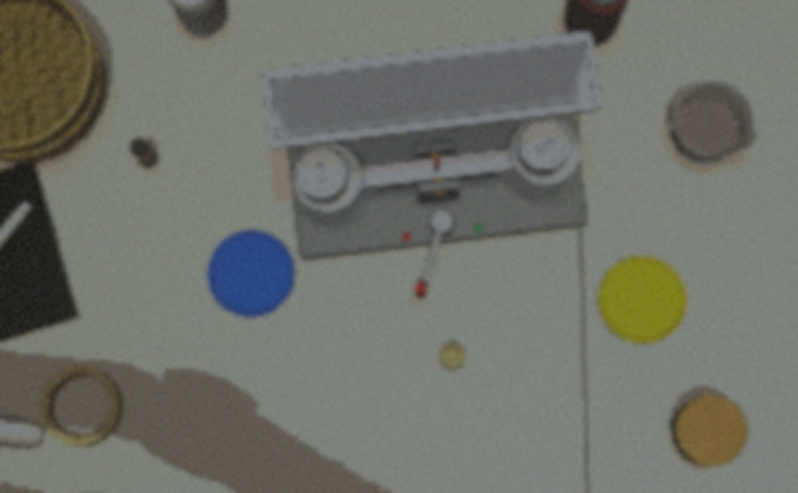

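View pics/s1.png

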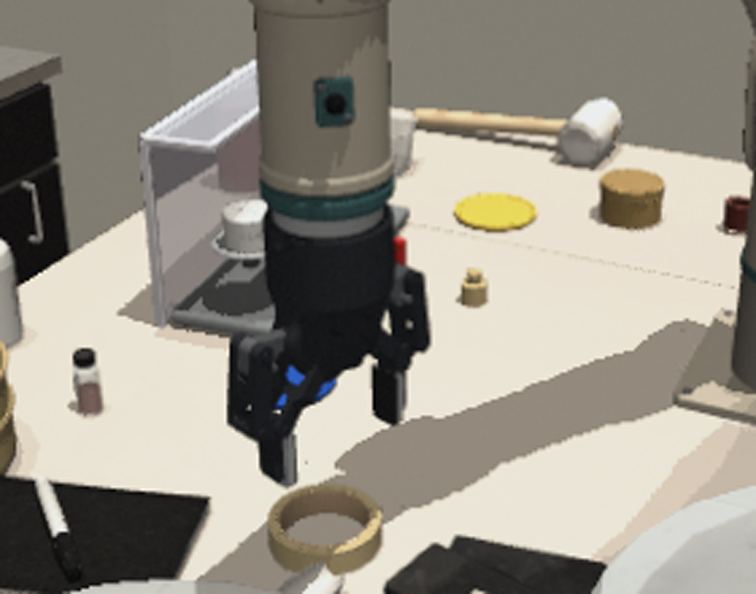

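The top view (crop scale 2.9, offset 120,90) shows the blue tray at crop (251,273), yellow at (643,299), the cans at (323,175) and (544,148), the knob at (421,289), hinge at (441,221) and brass weight at (452,355). The side view shows the level beam and the gripper in front, above the tape.

```bash
python3 - <<'E'
from h import *
i=optics.get_image("top"); im=i["color"]; hsv=cv2.cvtColor(im,cv2.COLOR_RGB2HSV)
def seg(lo,hi,x0,y0,x1,y1):
    m=cv2.inRange(hsv,np.array(lo),np.array(hi)); k=np.zeros_like(m); k[y0:y1,x0:x1]=m[y0:y1,x0:x1]
    y,x=np.nonzero(k); return (x.mean(),y.mean()),len(x)
b=seg((100,120,60),(130,255,255),180,160,235,210); y=seg((22,150,80),(35,255,255),320,170,365,215)
kn=seg((0,120,60),(8,255,255),258,180,275,196)
for n,(uv,c),z in(("blue",b,7),("yellow",y,7),("knob",kn,80)): print(n,np.round(uv,1),c,np.round(onz(i,uv,z),1))
c=120; f=lambda u,v:(c+u/2.9,90+v/2.9)
L=onz(i,(229.5,151.5),138);Rr=onz(i,(308.5,141),138)
L2=onz(i,f(323,174),138);R2=onz(i,f(544,148),138)
for a,bb in((L,Rr),(L2,R2)):
    d=a-bb; yaw=np.arctan2(-d[0],d[1]); m=(a+bb)/2
    print("L",a.round(1),"R",bb.round(1),"dist",np.linalg.norm(d).round(1),"yaw",yaw.round(3),"mid",m.round(1))
# base corners in crop at z=22
P=[onz(i,f(*q),22) for q in((303,257),(586,224))]
d=P[0]-P[1]; print("base front", [p.round(0) for p in P],np.linalg.norm(d),np.arctan2(-d[0],d[1]))
print("hinge",onz(i,f(441,220),36).round(1))
for n,uv,z in(("brass",(452,353),40),("beaker",(709,122),50),("tin",(711,428),52),("tape",(83,406),20),("vial",(144,152),40)): print(n,onz(i,f(*uv),z).round(0))
P=[onz(i,f(*q),220) for q in((271,142),(601,103))]; print("hood edge",[p.round(0) for p in P])
E
```

```text
blue [206.1 183.9] 653 [474.3 231.    7. ]
yellow [341.  192.9] 657 [ 437.  -252.8    7. ]
knob [264.5 189. ] 6 [442.7  20.3  80. ]
L [562.5 136.6 138. ] R [ 595.8 -129.2  138. ] dist 267.9 yaw 0.125 mid [579.2   3.7 138. ]
L [567.6 130.3 138. ] R [ 595.8 -126.1  138. ] dist 258.0 yaw 0.109 mid [581.7   2.1 138. ]
base front [array([490., 163.,  22.]), array([ 528., -186.,   22.])] 351.38878435033814 0.10824894306889964
hinge [532.2  -7.1  36. ]
brass [368. -19.  40.]
beaker [ 649. -337.   50.]
tin [ 275. -324.   52.]
tape [309. 432.  20.]
vial [621. 360.  40.]
hood edge [array([585., 182., 220.]), array([ 625., -183.,  220.])]
```

```bash
cat >> h.py <<'E'
def bal(p,m=(585,-0.5),yaw=0.109):
    c,s=np.cos(yaw),np.sin(yaw); p=np.array(p,float).reshape(-1,3)
    return np.c_[m[0]+c*p[:,0]-s*p[:,1],m[1]+s*p[:,0]+c*p[:,1],p[:,2]]
E
python3 - <<'E'
from h import *
i=optics.get_image("top"); S=5; x0,y0=190,100
A=cv2.resize(i["color"][y0:215,x0:345,::-1],None,fx=S,fy=S,interpolation=cv2.INTER_CUBIC)
A=cv2.convertScaleAbs(A,alpha=1.5)
def dr(P,col):
    q=((px(i,P)-[x0,y0]+.5)*S).astype(np.int32); cv2.polylines(A,[q],True,col,1)
t=np.linspace(0,2*np.pi,40)
def circ(cx,cy,r,z): return np.c_[cx+r*np.cos(t),cy+r*np.sin(t),0*t+z]
dr(bal([[-80,180,22],[-80,-180,22],[80,-180,22],[80,180,22]]),(0,0,255))
for y in(130,-130):
    dr(bal(circ(0,y,42,100)),(255,0,0)); dr(bal(circ(0,y,29.5,138)),(0,255,0))
dr(bal([[8,180,220],[8,-180,220],[86,-180,220],[86,180,220]]),(0,255,255))
q=0.03; a=np.pi+q-.45; k=[-58+92*np.cos(a),92*np.sin(a)]
dr(bal(circ(*k,7,80)),(255,255,0)); dr(bal(circ(-58,0,10,60)),(255,0,255))
dr(circ(437,-252.8,55,8),(0,0,0)); dr(circ(474.3,231,55,8),(0,0,0))
cv2.imwrite("pics/ov.png",A)
E
```

```text
(no output)
```

View pics/ov.png

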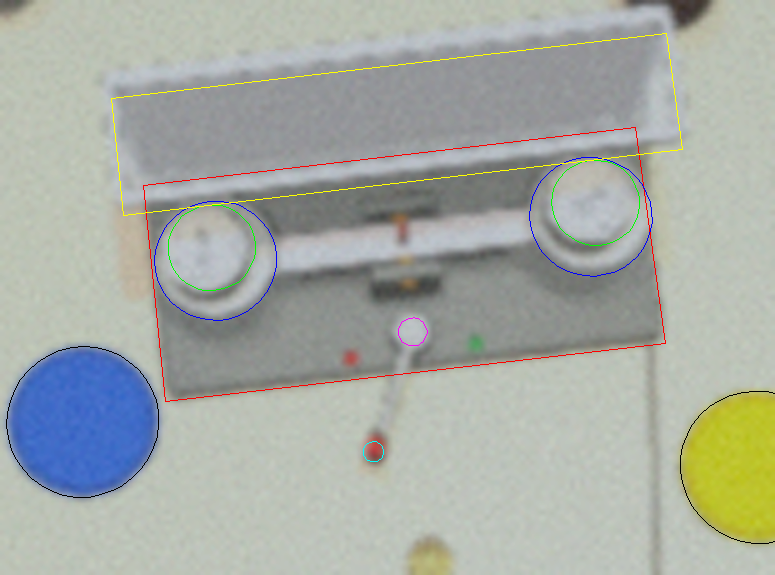

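The overlay matches the base, pans, cans, hinge and trays within about 3 mm (balance middle (585,-0.5), yaw 0.109). The knob is at about (441,21). Next, straddle the knob.

```bash
cat >> h.py <<'E'
def to(p,lean=0,yaw=0.109,n=None):
    """rel. move from measured pose: tool z leaning forward by lean deg in frame yawed by yaw"""
    s=readout.read_state(); R0=R.from_euler("xyz",s["tool_rot"])
    T=R.from_euler("z",yaw)*R.from_matrix(np.diag([-1,1,-1.]))*R.from_euler("y",-lean,degrees=True)
    tw=(R0.inv()*T).as_rotvec()/np.pi; d=np.array(p)-s["eef_pos"]
    print("t",s["clock"],"pos",s["eef_pos"].round(1),"shift(cur)",(R0.inv().apply(d)/100).round(3),"shift(tgt)",(T.inv().apply(d)/100).round(3),"twist",tw.round(4),"F",s["force"].round(1))
E
python3 -c "
from h import *
to((441,21,170))"
```

```text
t 1.2 pos [193.2 620.6 231.3] shift(cur) [-4.149 -4.989  0.613] shift(tgt) [-1.811 -6.23   0.613] twist [ 0.     -0.     -0.1308] F [-0.3  0.1 -0.1]
```

```bash
python3 -m jog '{"claw":[0.5,0.5,0.5,0.5,0.5,0.5,0.5,0.5,0.5,0.5,0.5,0.5],"xyz":[[-0.35,-0.415,0.05],[-0.35,-0.415,0.05],[-0.35,-0.415,0.05],[-0.35,-0.415,0.05],[-0.35,-0.415,0.05],[-0.35,-0.415,0.05],[-0.35,-0.415,0.05],[-0.35,-0.415,0.05],[-0.35,-0.415,0.05],[-0.35,-0.415,0.05],[-0.35,-0.415,0.05],[-0.3,-0.41,0.05]],"twist":[[0,0,0],[0,0,0],[0,0,0],[0,0,0],[0,0,0],[0,0,0],[0,0,0],[0,0,0],[0,0,0],[0,0,0],[0,0,0],[0,0,0]]}'
python3 -m jog '{"claw":[0.5,0.5,0.5,0.5],"xyz":[[0,0,0],[0,0,0],[0,0,0],[0,0,0]],"twist":[[0,0,-0.0436],[0,0,-0.0436],[0,0,-0.0436],[0,0,0]]}'
python3 -c "
from h import *
to((441,21,50))"
```

```text
clock: 2.7
eef_pos: [442.7, 20.5, 171.4]
tool_rot: [3.141, 0.001, 2.839]
force: [1.3, 0.0, -0.4]
width: 42.9
gripper_force: 0.0
clock: 3.2
eef_pos: [441.8, 22.2, 171.4]
tool_rot: [3.141, 0.0, -3.034]
force: [-0.3, -0.4, 0.0]
width: 42.6
gripper_force: 0.0
t 3.2 pos [441.8  22.2 171.4] shift(cur) [ 0.009 -0.011  1.214] shift(tgt) [ 0.009 -0.011  1.214] twist [ 0.0001  0.0001 -0.0005] F [-0.3 -0.4  0. ]
```

Lower, then swing right (tool −y, total about 95 mm counting the slack).

```bash
python3 -m jog '{"claw":[0.5,0.5,0.5,0.5,0.5],"xyz":[[0,0,0.3],[0,0,0.3],[0,0,0.3],[0,0,0.3],[0,0,0]],"twist":[[0,0,0],[0,0,0],[0,0,0],[0,0,0],[0,0,0]]}'
python3 -m jog '{"claw":[0.5,0.5,0.5,0.5,0.5,0.5,0.5,0.5],"xyz":[[0,-0.12,0],[0,-0.12,0],[0,-0.12,0],[0,-0.12,0],[0,-0.12,0],[0,-0.12,0],[0,-0.05,0],[0,0,0]],"twist":[[0,0,0],[0,0,0],[0,0,0],[0,0,0],[0,0,0],[0,0,0],[0,0,0],[0,0,0]]}'
python3 - <<'E'
from h import *
i=optics.get_image("side"); save(i,"s2.png"); j=optics.get_image("top")
A=cv2.resize(i["color"][130:260,170:330,::-1],None,fx=4,fy=4); B=cv2.resize(j["color"][100:215,190:345,::-1],(640,475))
cv2.imwrite("pics/v2.png",cv2.resize(np.vstack([A,B]),None,fx=.6,fy=.6))
to(bal([-58-92*np.cos(.45),-92*np.sin(.45),50])[0])
E
```

```text
clock: 3.82
eef_pos: [440.3, 22.2, 49.9]
tool_rot: [-3.141, -0.004, -3.034]
force: [0.5, 0.6, 0.2]
width: 42.6
gripper_force: 0.0
clock: 4.82
eef_pos: [450.0, -54.9, 51.3]
tool_rot: [-3.141, -0.0, -3.033]
force: [-0.5, 0.1, 0.3]
width: 42.9
gripper_force: 0.0
t 4.925 pos [449.6 -54.3  51.2] shift(cur) [ 0.004 -0.013  0.012] shift(tgt) [ 0.004 -0.013  0.012] twist [-0.     -0.0002  0.0001] F [ 0.1  0.1 -0.5]
```

View pics/v2.png

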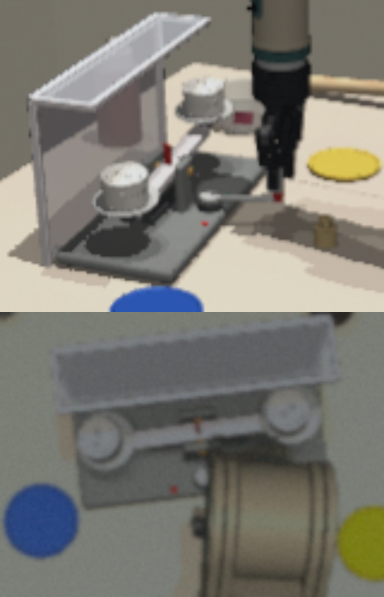

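The knob is between the fingers and trails the gripper centre by the slack. Keep pushing to the right stop.

```bash
python3 -m jog '{"claw":[0.5,0.5,0.5,0.5],"xyz":[[-0.01,-0.06,0],[-0.01,-0.06,0],[0,-0.03,0],[0,0,0]],"twist":[[0,0,0],[0,0,0],[0,0,0],[0,0,0]]}'
python3 -m jog '{"claw":[0.5,0.5,0.5],"xyz":[[0,-0.03,0],[0,-0.03,0],[0,0,0]],"twist":[[0,0,0],[0,0,0],[0,0,0]]}'
```

```text
clock: 5.42
eef_pos: [453.5, -69.5, 51.3]
tool_rot: [-3.141, -0.0, -3.033]
force: [-0.4, -0.2, -0.5]
width: 42.5
gripper_force: 0.0
clock: 5.8
eef_pos: [453.6, -70.6, 51.1]
tool_rot: [3.137, -0.001, -3.028]
force: [-0.3, 12.7, 1.4]
width: 42.6
gripper_force: 6.1
```

12.7 N with the knob at y≈-56, which is the right stop. Ease off and let the beam tip.

```bash
python3 -m jog '{"claw":[0.5,0.5,0.5,0.5,0.5,0.5,0.5,0.5,0.5,0.5,0.5,0.5],"xyz":[[0,0.08,0],[0,0,0],[0,0,0],[0,0,0],[0,0,0],[0,0,0],[0,0,0],[0,0,0],[0,0,0],[0,0,0],[0,0,0],[0,0,0]],"twist":[[0,0,0],[0,0,0],[0,0,0],[0,0,0],[0,0,0],[0,0,0],[0,0,0],[0,0,0],[0,0,0],[0,0,0],[0,0,0],[0,0,0]]}'
python3 - <<'E'
from h import *
i=optics.get_image("side"); save(i,"s3.png")
a=cv2.imread("pics/s2.png")[130:260,180:310]; b=i["color"][130:260,180:310,::-1]
cv2.imwrite("pics/v3.png",cv2.resize(np.hstack([a,b]),None,fx=3,fy=3))
E
```

```text
clock: 7.3
eef_pos: [453.3, -67.0, 51.3]
tool_rot: [3.142, -0.0, -3.033]
force: [-0.1, 0.4, 0.7]
width: 42.3
gripper_force: 0.0
```

View pics/v3.png

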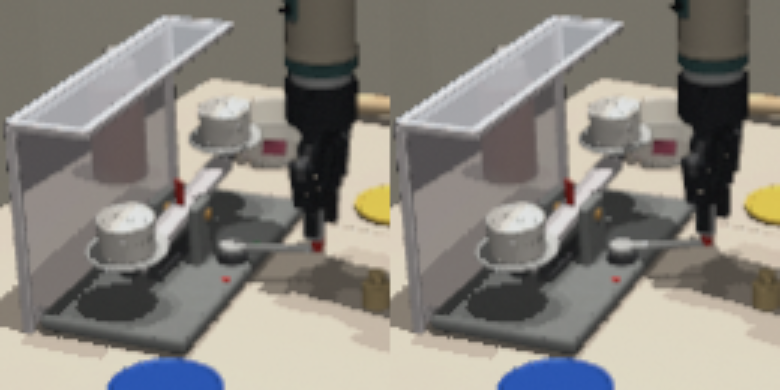

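```bash
python3 - <<'E'
from h import *
g=[cv2.imread(f"pics/{n}.png",0) for n in("side0","s2","s3")]
def tm(t,im,b):
    x,y,w,h=b; T=t[y:y+h,x:x+w]; r=cv2.matchTemplate(im[y-15:y+h+15,x-15:x+w+15],T,cv2.TM_CCOEFF_NORMED)
    _,v,_,l=cv2.minMaxLoc(r); return (l[0]-15,l[1]-15),round(v,3)
print("left can s3->side0",tm(g[2],g[0],(211,196,18,22)),"s3->s2",tm(g[2],g[1],(209,195,28,26)))
print("right can s3->s2",tm(g[2],g[1],(244,160,24,22)))
i=optics.get_image("side")
for k in(-.09,0,.09):
    P=[[0,130*np.cos(k)-z*0,138+s*0] for z,s in[(0,0)]]
    print(k,"L top",px(i,bal([0,130,138+130*np.sin(k)])).round(1),"R top",px(i,bal([0,-130,138-130*np.sin(k)])).round(1))
E
```

```text
left can s3->side0 ((-1, -5), 0.856) s3->s2 ((0, 0), 1.0)
right can s3->s2 ((0, 0), 0.989)
-0.09 L top [[223.3 199.7]] R top [[256.5 163.5]]
0 L top [[223.1 196.1]] R top [[256.5 166.7]]
0.09 L top [[222.9 192.5]] R top [[256.6 169.9]]
```

The left can has sunk: 5 px lower than level (model predicts 3.6), with the right can up, and both are at rest. So the left can is heavier and goes to yellow. Swing the lever back.

```bash
python3 -m jog '{"claw":[0.5,0.5,0.5,0.5,0.5,0.5,0.5,0.5,0.5,0.5,0.5,0.5],"xyz":[[0,0.12,0],[0,0.12,0],[0,0.12,0],[0,0.12,0],[0,0.12,0],[0,0.12,0],[0,0.12,0],[0,0.08,0],[0,0.05,0],[0,0.03,0],[0,0.03,0],[0,0,0]],"twist":[[0,0,0],[0,0,0],[0,0,0],[0,0,0],[0,0,0],[0,0,0],[0,0,0],[0,0,0],[0,0,0],[0,0,0],[0,0,0],[0,0,0]]}'
python3 -m jog '{"claw":[0.5,0.5,0.5],"xyz":[[0,0.04,0],[0,0.03,0],[0,0,0]],"twist":[[0,0,0],[0,0,0],[0,0,0]]}'
```

```text
clock: 8.9
eef_pos: [441.8, 35.6, 51.3]
tool_rot: [3.141, -0.001, -3.032]
force: [1.7, -1.1, 0.4]
width: 42.9
gripper_force: 0.5
clock: 9.28
eef_pos: [441.8, 38.4, 51.2]
tool_rot: [-3.137, -0.0, -3.037]
force: [4.4, -12.5, -0.8]
width: 42.8
gripper_force: 6.7
```

The lever is at the left stop (knob y≈24). Ease off, lift clear, and confirm the beam is level.

```bash
python3 -m jog '{"claw":[0.5,0.5,0.5,0.5,0.7,1,1],"xyz":[[0,-0.14,0],[0,0,-0.3],[0,0,-0.4],[0,0,-0.4],[0,0,-0.4],[0,0,-0.4],[0,0,0]],"twist":[[0,0,0],[0,0,0],[0,0,0],[0,0,0],[0,0,0],[0,0,0],[0,0,0]]}'
python3 - <<'E'
from h import *
i=optics.get_image("side"); save(i,"s4.png")
g=[cv2.imread(f"pics/{n}.png",0) for n in("s3","s4")]
for b in((211,196,18,22),(244,160,24,22)):
    x,y,w,h=b; r=cv2.matchTemplate(g[1][y-12:y+h+12,x-12:x+w+12],g[0][y:y+h,x:x+w],cv2.TM_CCOEFF_NORMED); _,v,_,l=cv2.minMaxLoc(r); print(np.array(l)-12,v)
i=optics.get_image("top"); im=i["color"]; m=cv2.inRange(cv2.cvtColor(im,cv2.COLOR_RGB2HSV),np.array((0,120,60)),np.array((8,255,255)))
y,x=np.nonzero(m[175:200,250:300]); print("red px",x.mean()+250,y.mean()+175,len(x))
to(bal([-95,130,109])[0],40)
print(readout.read_state()["qpos"].round(3))
E
```

```text
clock: 10.15
eef_pos: [443.8, 29.1, 243.6]
tool_rot: [3.141, 0.005, -3.032]
force: [0.3, -0.4, -0.2]
width: 85.8
gripper_force: 0.0
[ 1 -5] 0.9293768405914307
[1 2] 0.9207910299301147
red px nan nan 0
t 10.25 pos [441.9  28.6 240.9] shift(cur) [-0.444  0.854  1.319] shift(tgt) [0.51  0.855 1.294] twist [ 2.000e-04 -2.226e-01  2.000e-04] F [-0.5 -0.4 -0.7]
[-0.028  0.325 -0.13   2.05   0.059  0.771  1.486]<stdin>:7: RuntimeWarning: Mean of empty slice.
  ret = ret.dtype.type(ret / rcount)
```

The beam is level again (left can up 5 px, right can down 2 px). Lean the tool and go to the pre-grasp pose.

```bash
python3 -m jog '{"claw":[1,1,1,1,1,1,1,1,1],"xyz":[[0,0,0],[0,0,0],[0,0,0],[0,0,0],[0.125,0.215,0.32],[0.125,0.215,0.32],[0.125,0.215,0.32],[0.125,0.21,0.32],[0,0,0]],"twist":[[0,-0.0557,0],[0,-0.0557,0],[0,-0.0557,0],[0,-0.0557,0],[0,0,0],[0,0,0],[0,0,0],[0,0,0],[0,0,0]]}'
python3 - <<'E'
from h import *
to(bal([-95,130,109])[0],40); to(bal([15,130,109])[0],40)
print(readout.read_state()["qpos"].round(3))
i=optics.get_image("side"); j=optics.get_image("top"); S=3
for n,im,(x0,y0,x1,y1) in(("a",i,(180,120,310,270)),("b",j,(190,100,320,250))):
    A=cv2.resize(im["color"][y0:y1,x0:x1,::-1],None,fx=S,fy=S,interpolation=cv2.INTER_CUBIC)
    t=np.linspace(0,2*np.pi,40)
    for z in(100,138):
        q=((px(im,bal(np.c_[29.5*np.cos(t),130+29.5*np.sin(t),0*t+z]))-[x0,y0]+.5)*S).astype(np.int32); cv2.polylines(A,[q],True,(0,255,0),1)
        q=((px(im,bal(np.c_[29.5*np.cos(t),-130+29.5*np.sin(t),0*t+z]))-[x0,y0]+.5)*S).astype(np.int32); cv2.polylines(A,[q],True,(0,255,0),1)
    cv2.imwrite(f"pics/v5{n}.png",A)
cv2.imwrite("pics/v5.png",np.hstack([cv2.imread("pics/v5a.png"),cv2.imread("pics/v5b.png")]))
E
```

```text
clock: 11.38
eef_pos: [380.2, 52.4, 111.3]
tool_rot: [-3.055, 0.162, -2.984]
force: [0.4, -0.2, 0.5]
width: 85.5
gripper_force: 0.0
t 11.375 pos [380.2  52.4 111.3] shift(cur) [-1.037  0.515  0.149] shift(tgt) [-0.773  0.551  0.679] twist [-0.0202 -0.1698  0.0217] F [ 0.4 -0.2  0.5]
t 11.375 pos [380.2  52.4 111.3] shift(cur) [-2.121  0.477  0.331] shift(tgt) [-1.616  0.551  1.386] twist [-0.0202 -0.1698  0.0217] F [ 0.4 -0.2  0.5]
[ 0.331  0.636 -0.946  2.465  1.414  0.644 -0.08 ]
```

View pics/v5.png

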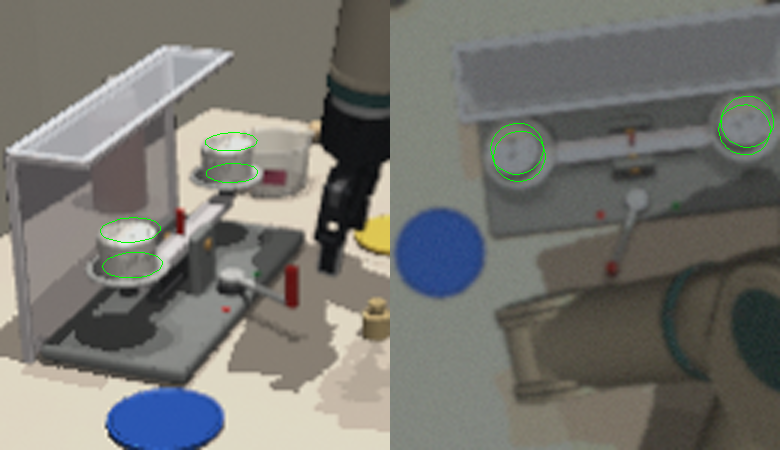

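```bash
cat > kin.py <<'E'
from h import *
from scipy.optimize import least_squares
import itertools
Q=[[-1.33481,.628395,.038504,1.517435,-.027004,.996307,-.020011],[-0.028,.325,-.13,2.05,.059,.771,1.486],[.331,.636,-.946,2.465,1.414,.644,-.08]]
P=[[193.17,620.63,231.3],[441.9,28.6,240.9],[380.2,52.4,111.3]]
E=[[-3.14157,0,2.83976],[3.141,.002,-3.032],[-3.055,.162,-2.984]]
ax="zyzyzyz"
def fk(q,p,sg):
    # p: y0 yaw, offs
    Rr=R.from_euler("z",p[0]); t=np.array([0,0,p[1]]); off={1:(0,p[2],0),2:(p[3],p[4],p[5]),4:(p[6],p[7],p[8]),6:(p[9],p[10],p[11])}
    for k in range(7):
        Rr=Rr*R.from_euler(ax[k],sg[k]*q[k])
        if k==1: pass
        o={0:(0,p[2],0),2:(p[3],p[4],p[5]),4:(p[6],p[7],p[8]),5:(p[9],p[10],0),6:(0,0,p[11])}.get(k)
        if o is not None: t=t+Rr.apply(o)
    return t,Rr*R.from_euler("z",p[12])
if __name__=="__main__":
    for sg in itertools.product((1,-1),repeat=4):
        s=(sg[0],1,sg[1],1,sg[2],1,sg[3])
        err=[]
        def f(v):
            r=[]
            for q,e in zip(Q,E): r+=list((R.from_euler("z",v[0])*(fk(q,[0]*13,s)[1])*R.from_euler("z",v[1])*R.from_euler("xyz",e).inv()).as_rotvec())
            return r
        b=min((least_squares(f,[a,c]) for a in(0,2,4) for c in(0,2,4)),key=lambda o:o.cost)
        if b.cost<.05:
            print(s,b.cost,b.x)
            p0=np.array([b.x[0],300,0,0,0,400,0,0,380,0,0,300,b.x[1]])
            def g(v):
                v=np.r_[b.x[0],v,b.x[1]]
                return np.r_[np.concatenate([fk(q,v,s)[0]-x for q,x in zip(Q,P)]),(v[1:12]-p0[1:12])*.01]
            o=least_squares(g,p0[1:12]); print(o.x.round(1),o.fun[:9].round(1))
E
python3 kin.py
```

```text
(-1, 1, -1, 1, -1, 1, -1) 5.351214695474943e-06 [-0.00449054  1.56637234]
[295.1 -12.    7.3 -12.3 560.6  -5.3  -0.6 392.9  18.6  -0.6 304.2] [ 0.2 -0.1 -0.  -0.1  0.3  0.   0.   0.  -0. ]
```

The arm ran into the elbow limit (j4), because leaning that close in is out of reach. Back out upward and gather kinematic data on the way.

```bash
python3 -c "
from h import *
to((470,60,270),10)"
```

```text
t 11.475 pos [382.6  48.5 114.3] shift(cur) [-1.131 -0.152 -1.377] shift(tgt) [-1.138  0.02  -1.38 ] twist [-0.0281 -0.0008  0.014 ] F [0.2 0.2 0.1]
```

```bash
cat > rec.py <<'E'
from h import *
import json
s=readout.read_state(); open("d.txt","a").write(json.dumps([list(s["qpos"]),list(s["eef_pos"]),list(s["tool_rot"])])+"\n"); print(s["qpos"].round(3))
E
python3 rec.py
python3 -m jog '{"claw":[1,1,1],"xyz":[[-0.1,-0.05,-0.45],[-0.2,-0.05,-0.45],[-0.28,-0.05,-0.45]],"twist":[[0,0,0],[0,0,0],[0,0,0]]}'; python3 rec.py
python3 -m jog '{"claw":[1,1,1],"xyz":[[-0.28,0,0],[-0.28,0,0],[0,0,0]],"twist":[[-0.014,0,0.007],[-0.014,0,0.007],[0,0,0]]}'; python3 rec.py
```

```text
[ 0.328  0.624 -0.934  2.465  1.413  0.642 -0.079]
clock: 11.85
eef_pos: [417.6, 50.6, 259.0]
tool_rot: [-3.037, 0.177, -2.988]
force: [0.7, 0.1, 0.1]
width: 85.4
gripper_force: 0.0
[ 0.621  0.358 -1.18   2.204  0.72   0.795  0.685]
clock: 12.22
eef_pos: [474.5, 57.9, 267.4]
tool_rot: [-3.135, 0.182, -3.037]
force: [-0.6, 0.5, -0.2]
width: 85.2
gripper_force: 0.0
[ 0.653  0.454 -1.178  2.069  0.685  0.827  0.766]
```

Fit the arm model with these, and check the reach for all the planned leaning poses.

```bash
cat > fit.py <<'E'
from kin import *
import json
D=[json.loads(l) for l in open("d.txt")]
s=(-1,1,-1,1,-1,1,-1)
data=[(q,x) for q,x,_ in D]+list(zip(Q,P))[:2]
b=(-.00449,1.56637); p0=np.array([295,-12,0,-12,421,0,0,393,0,0,304.])
g=lambda v: np.r_[np.concatenate([fk(q,np.r_[b[0],v,b[1]],s)[0]-x for q,x in data]),(v-p0)*.02]
o=least_squares(g,p0); prm=np.r_[b[0],o.x,b[1]]
lo=np.array([-3.06,-.37,-1.25,.18,-1.1,.23,-2.94]);hi=np.array([3.06,2.12,1.32,2.47,4.24,1.98,2.94])
def ik(pos,lean,yaw,q0):
    T=R.from_euler("z",yaw)*R.from_matrix(np.diag([-1,1,-1.]))*R.from_euler("y",-lean,degrees=True)
    def f(q):
        t,r=fk(q,prm,s); return np.r_[(t-pos)/10,(r.inv()*T).as_rotvec()*10,(q-q0)*.003]
    a=least_squares(f,np.clip(q0,lo+.02,hi-.02),bounds=(lo+.01,hi-.01)); t,r=fk(a.x,prm,s)
    return a.x,np.linalg.norm(t-pos),np.degrees((r.inv()*T).magnitude())
if __name__=="__main__":
    print(o.x.round(1),np.abs(o.fun[:3*len(data)]).max())
    q=np.array(D[-1][0])
    for n,pos,l,y in[("preL",bal([-60,130,150])[0],30,.109),("graL",bal([15,130,109])[0],40,.109),("outL",bal([-60,130,180])[0],40,.109),("out2",bal([-100,130,180])[0],40,.109),("graR",bal([15,-130,109])[0],40,.109),("outR",bal([-60,-130,180])[0],40,.109)]:
        best=min((ik(pos,l,y,q0) for q0 in(q,np.array([0,.6,0,1.9,0,.5,1.5]))),key=lambda r:r[1]+r[2]); print(n,pos.round(0),best[0].round(2),round(best[1],1),round(best[2],1))
    for n,c in(("yel",(437,-252.8)),("blu",(474.3,231))):
        for y in np.radians(range(-180,180,30)):
            u=np.array([np.cos(y),np.sin(y)]); pos=np.r_[np.array(c)+15*u,15+6.]
            best=min((ik(pos,40,y,q0) for q0 in(q,np.array([-np.arctan2(c[1],c[0]),.6,0,1.9,0,.8,1.5-y]),np.array([-np.arctan2(c[1],c[0]),.6,0,1.9,1.5,.8,0]))),key=lambda r:r[1]+r[2]); print(n,round(np.degrees(y)),best[0].round(2),round(best[1],1),round(best[2],1))
E
python3 fit.py
```

```text
[330.5  -9.6   1.3 -15.9 558.3   1.9  -0.  385.8   2.4  -0.  339.2] 0.4598439458360417
preL [511. 122. 150.] [ 0.41  0.82 -1.24  2.4   1.83  0.97 -0.44] 0.0 0.0
graL [586. 130. 109.] [ 0.39  1.09 -1.24  2.37  2.16  1.25 -0.51] 0.0 0.0
outL [511. 122. 180.] [ 0.38  0.76 -1.24  2.46  1.92  1.02 -0.58] 1.9 3.7
out2 [471. 118. 180.] [ 0.37  0.68 -1.24  2.46  1.75  0.94 -0.52] 4.7 9.3
graR [ 614. -128.  109.] [ 1.04  1.11 -1.24  2.27  2.23  0.8   0.04] 0.0 0.0
outR [ 539. -136.  180.] [ 1.16  0.83 -1.24  2.4   2.21  0.61 -0.08] 0.0 0.0
yel -180 [ 0.33  1.05  0.01  1.53  0.22  1.24 -1.38] 0.0 0.0
yel -150 [ 0.19  1.    0.01  1.7   0.5   1.05 -1.24] 0.0 0.0
yel -120 [ 0.06  0.95  0.04  1.95  0.89  0.79 -1.25] 0.0 0.0
yel -90 [ 0.23  0.94 -0.28  2.23  1.64  0.92 -1.57] 0.0 0.0
yel -60 [ 0.88  1.4  -1.24  2.46  2.05  1.84 -1.07] 0.4 0.6
yel -30 [ 1.18  1.28 -1.24  2.46  2.19  1.3  -0.39] 5.7 9.2
yel 0 [ 1.49  1.39 -1.24  2.46  2.42  0.91  0.25] 0.6 0.9
yel 30 [ 1.55  1.25 -1.09  2.22  1.75  0.3   1.36] 0.0 0.0
yel 60 [ 1.52  1.32 -1.17  1.94  0.74  0.68  2.75] 0.0 0.0
yel 90 [ 0.59  1.03  0.2
[... 172 characters left out ...]
1.08 -0.03  1.44 -0.22  1.29 -1.81] 0.0 0.0
blu -150 [-0.51  1.09 -0.01  1.39  0.02  1.36 -1.57] 0.0 0.0
blu -120 [-0.65  1.07 -0.    1.47  0.27  1.27 -1.35] 0.0 0.0
blu -90 [-0.79  1.01  0.    1.67  0.54  1.06 -1.2 ] 0.0 0.0
blu -60 [-0.91  0.95  0.03  1.93  0.95  0.8  -1.23] 0.0 0.0
blu -30 [-0.7   0.94 -0.31  2.21  1.7   0.94 -1.51] 0.0 0.0
blu 0 [-0.36  1.04 -0.62  2.45  2.24  1.25 -1.35] 0.0 0.0
blu 30 [ 0.25  1.34 -1.24  2.46  2.32  1.29 -0.31] 3.2 4.8
blu 60 [ 0.42  1.2  -0.99  2.39  2.69  0.65 -0.01] 0.0 0.0
blu 90 [ 0.57  1.29 -1.14  2.13  1.39  0.37  1.78] 0.0 0.0
blu 120 [-0.22  0.97  0.12  1.86 -0.99  0.93 -1.89] 0.0 0.0
blu 150 [-0.28  1.03  0.07  1.61 -0.57  1.14 -1.9 ] 0.0 0.0
```

```bash
cat > chk.py <<'E'
from fit import *
def body(pos,lean,yaw):
    T=R.from_euler("z",yaw)*R.from_matrix(np.diag([-1,1,-1.]))*R.from_euler("y",-lean,degrees=True)
    c=np.array([[x,y,-d] for x in(-42,42) for y in(-42,42) for d in np.linspace(73,280,40)])
    w=pos+T.apply(c); v=w-[585,-.5,0]; b=R.from_euler("z",-.109).apply(v)
    hi_=b[(b[:,2]>205)&(b[:,2]<235)]
    tips=pos+T.apply([[x,0,-5] for x in(-11,11)])
    return (8-hi_[:,0].max()).round(0) if len(hi_) else 999, b[:,2].min().round(0), tips[:,2].min().round(0)
if __name__=="__main__":
  seeds=[np.array([-.3,.94,-.3,2.2,1.7,.94,-1.5]),np.array([.2,.94,-.3,2.2,1.7,.94,-1.5]),np.array([0,.7,0,2.35,3.1,.64,-1.65])]
  for side in(130,-130):
    for lean in(40,45):
      for yd in(-60,-45,-30,6):
        y=np.radians(yd); u=R.from_euler("z",y).apply([1,0,0]); 
        for n,(ox,z) in dict(gra=(0,127),up=(0,145),out=(-80,150)).items():
            pos=bal([ox,side,z])[0]+24*(u*np.sin(np.radians(lean))-[0,0,np.cos(np.radians(lean))])
            r=min((ik(pos,lean,y,s0) for s0 in seeds),key=lambda r:r[1]+r[2]+.5*np.abs(r[0][2]))
            print(side,lean,yd,n,r[0].round(2),round(r[1],1),round(r[2],1),"hood gap,zmin,tip",body(pos,lean,y))
E
python3 chk.py
```

```text
130 40 -60 gra [-0.34  0.84 -0.46  1.91  1.24  1.13 -1.13] 0.0 0.0 hood gap,zmin,tip (np.float64(-25.0), np.float64(138.0), np.float64(105.0))
130 40 -60 up [-0.33  0.81 -0.47  1.9   1.22  1.15 -1.1 ] 0.0 0.0 hood gap,zmin,tip (np.float64(-31.0), np.float64(156.0), np.float64(123.0))
130 40 -60 out [-0.39  0.75 -0.48  2.09  1.2   1.11 -1.26] 0.0 0.0 hood gap,zmin,tip (np.float64(49.0), np.float64(161.0), np.float64(128.0))
130 40 -45 gra [-0.37  0.79 -0.39  2.06  1.45  0.97 -1.12] 0.0 0.0 hood gap,zmin,tip (np.float64(-17.0), np.float64(138.0), np.float64(105.0))
130 40 -45 up [-0.35  0.76 -0.41  2.05  1.42  0.99 -1.08] 0.0 0.0 hood gap,zmin,tip (np.float64(-25.0), np.float64(156.0), np.float64(123.0))
130 40 -45 out [-0.48  0.69 -0.35  2.23  1.42  0.93 -1.26] 0.0 0.0 hood gap,zmin,tip (np.float64(55.0), np.float64(161.0), np.float64(128.0))
130 40 -30 gra [-0.54  0.73 -0.08  2.19  1.76  0.68 -1.23] 0.0 0.0 hood gap,zmin,tip (np.float64(-6.0), np.float64(138.0), np.float64(105.0))
130 40 -30 up [-0.5   0.7  -0.14  2.19  1.7   0.71 -1.15] 0.0 0.0 hood gap,zmin,tip (np.float64(-17.0), 
[... 5018 characters left out ...]
 -30 up [-0.16  0.73  0.2   2.34  2.69  0.65 -1.69] 0.0 0.0 hood gap,zmin,tip (np.float64(-13.0), np.float64(150.0), np.float64(124.0))
-130 45 -30 out [ 0.73  1.02 -1.24  2.46  2.02  1.44 -0.79] 2.1 3.7 hood gap,zmin,tip (np.float64(67.0), np.float64(155.0), np.float64(129.0))
-130 45 6 gra [ 0.35  0.76 -0.04  2.33  3.57  0.73 -1.57] 0.0 0.0 hood gap,zmin,tip (np.float64(28.0), np.float64(132.0), np.float64(106.0))
-130 45 6 up [ 0.36  0.72 -0.05  2.33  3.58  0.69 -1.59] 0.0 0.0 hood gap,zmin,tip (np.float64(13.0), np.float64(150.0), np.float64(124.0))
-130 45 6 out [ 1.17  1.04 -1.24  2.46  2.43  0.78 -0.14] 1.2 2.0 hood gap,zmin,tip (np.float64(93.0), np.float64(155.0), np.float64(129.0))
```

```bash
cat > sim.py <<'E'
from fit import *
def pose(q): return fk(q,prm,s)
def step(q,t,r,post=None,w=.003):
    q0=q.copy()
    for _ in range(1):
        def f(x):
            a,b=pose(x); return np.r_[(a-t)/10,(b.inv()*r).as_rotvec()*10,(x-(q0 if post is None else post))*w]
        o=least_squares(f,np.clip(q0,lo+.003,hi-.003),bounds=(lo,hi))
    return o.x
def run(q,rows,post=None,w=.003):
    t,r=pose(q); 
    for x,tw in rows:
        t=t+r.apply(np.array(x)*100); r=r*R.from_rotvec(np.array(tw)*np.pi); q=step(q,t,r,post,w)
    return q,t,r
if __name__=="__main__":
    q=np.array([-0.028,.325,-.13,2.05,.059,.771,1.486])
    rows=[([0,0,0],[0,-.0557,0])]*4+[([.125,.215,.32],[0,0,0])]*4
    start=np.array([-1.335,.628,.038,1.517,-.027,.996,-.02])
    for nm,post,w in(("minnorm",None,.003),("minnorm-strong",None,.1),("start",start,.003)):
        print(nm)
        for k in(2,4,6,8):
            a,t,r=run(q,rows[:k],post,w); print(k,a.round(2),np.linalg.norm(pose(a)[0]-t).round(1))
    print("want",[.331,.636,-.946,2.465,1.414,.644,-.08])
    # first move check
    qq,t,r=run(np.array(start),[([-.35,-.415,.05],[0,0,0])]*12+[([0,0,0],[0,0,-.0436])]*3); print(qq.round(2),"t",t.round(0))
E
python3 sim.py
```

```text
minnorm
2 [-0.05  0.19 -0.1   2.34  0.11  0.26  1.43] 0.0
4 [ 0.84  0.36 -1.25  2.47  1.58  0.42 -0.07] 5.1
6 [ 0.53  0.65 -1.25  2.47  1.72  0.81 -0.37] 6.3
8 [ 0.3   0.94 -1.25  2.47  1.86  1.17 -0.59] 6.0
minnorm-strong
2 [-0.05  0.19 -0.1   2.34  0.11  0.26  1.43] 0.0
4 [ 0.84  0.36 -1.25  2.47  1.58  0.42 -0.07] 5.1
6 [ 0.53  0.65 -1.25  2.47  1.72  0.81 -0.37] 6.3
8 [ 0.3   0.94 -1.25  2.47  1.86  1.17 -0.59] 6.0
start
2 [-0.04  0.2  -0.11  2.34  0.13  0.26  1.42] 0.0
4 [ 0.84  0.36 -1.25  2.47  1.58  0.42 -0.07] 5.1
6 [ 0.53  0.65 -1.25  2.47  1.72  0.81 -0.37] 6.3
8 [ 0.3   0.94 -1.25  2.47  1.86  1.17 -0.59] 6.0
want [0.331, 0.636, -0.946, 2.465, 1.414, 0.644, -0.08]
[-0.04  0.44 -0.09  2.12  0.07  0.58  1.5 ] t [447.  21. 171.]
```

```bash
cat > plan.py <<'E'
from sim import *
def tgt(bx,by,z,lean,yd):
    y=np.radians(yd); u=R.from_euler("z",y).apply([1,0,0]); l=np.radians(lean)
    return bal([bx,by,z])[0]+24*(u*np.sin(l)-[0,0,np.cos(l)]), R.from_euler("z",y)*R.from_matrix(np.diag([-1,1,-1.]))*R.from_euler("y",-lean,degrees=True)
def follow(q,t1,r1,n):
    t0,r0=pose(q); dr=(r0.inv()*r1).as_rotvec()
    for k in range(1,n+1):
        q=step(q,t0+(t1-t0)*k/n,r0*R.from_rotvec(dr*k/n))
    return q,np.linalg.norm(pose(q)[0]-t1)
if __name__=="__main__":
    q=readout.read_state()["qpos"]; print(q.round(2))
    qA=np.array([-.66,.65,-.05,2.37,1.78,.69,-1.39])
    a=q.copy(); zz=[]
    for k in np.linspace(0,1,25)[1:]:
        t,r=pose(q+(qA-q)*k); a=step(a,t,r); zz.append(t)
        if round(k*24)%4==0: print("interp",a.round(2),t.round(0),"tip dir",r.apply([0,0,1]).round(2))
    # direct cartesian alternatives: lean by yaw first
    for yd in(-60,-90,-45):
        b=q.copy()
        for st in((-60,130,260,10,yd),(-60,130,220,25,yd),(-70,130,170,40,yd),(-70,130,150,40,-45),(-70,130,150,40,-25),(0,130,127,40,-10)):
            b,e=follow(b,*tgt(*st),8); print(yd,st,b.round(2),e.round(1))
E
python3 plan.py
```

```text
[ 0.65  0.45 -1.18  2.07  0.69  0.83  0.77]
interp [ 0.43  0.48 -0.98  2.12  0.86  0.8   0.41] [481.  52. 223.] tip dir [ 0.2  -0.1  -0.98]
interp [ 0.23  0.53 -0.83  2.17  1.06  0.8   0.04] [488.  51. 187.] tip dir [ 0.24 -0.2  -0.95]
interp [ 0.07  0.58 -0.73  2.22  1.26  0.83 -0.34] [495.  57. 160.] tip dir [ 0.3  -0.28 -0.91]
interp [-0.05  0.64 -0.68  2.27  1.44  0.9  -0.69] [501.  70. 143.] tip dir [ 0.38 -0.32 -0.87]
interp [-0.15  0.69 -0.67  2.31  1.58  0.99 -1.  ] [505.  90. 134.] tip dir [ 0.47 -0.33 -0.82]
interp [-0.23  0.74 -0.68  2.36  1.69  1.09 -1.27] [505. 116. 132.] tip dir [ 0.56 -0.32 -0.77]
-60 (-60, 130, 260, 10, -60) [ 0.11  0.52 -0.74  1.89  0.64  0.97 -0.44] 0.0
-60 (-60, 130, 220, 25, -60) [-0.15  0.57 -0.58  1.98  0.93  0.99 -0.8 ] 0.0
-60 (-70, 130, 170, 40, -60) [-0.4   0.71 -0.45  2.06  1.16  1.1  -1.18] 0.0
-60 (-70, 130, 150, 40, -45) [-0.39  0.71 -0.45  2.21  1.43  1.   -1.24] 0.0
-60 (-70, 130, 150, 40, -25) [-0.33  0.69 -0.48  2.38  1.82  0.94 -1.28] 0.0
-60 (0, 130, 127, 40, -10) [-0.17  0.75 -0.46  2.33  2.16  0.85 -1.15] 0.0
-90 (-60, 130, 260, 
[... 199 characters left out ...]
 -1.25] 0.0
-90 (-70, 130, 150, 40, -45) [-0.4   0.71 -0.45  2.21  1.43  1.   -1.24] 0.0
-90 (-70, 130, 150, 40, -25) [-0.33  0.69 -0.47  2.38  1.82  0.93 -1.28] 0.0
-90 (0, 130, 127, 40, -10) [-0.18  0.75 -0.45  2.33  2.17  0.85 -1.16] 0.0
-45 (-60, 130, 260, 10, -45) [ 0.16  0.51 -0.8   1.92  0.68  0.93 -0.22] 0.0
-45 (-60, 130, 220, 25, -45) [-0.11  0.54 -0.63  2.07  1.05  0.89 -0.67] 0.0
-45 (-70, 130, 170, 40, -45) [-0.36  0.68 -0.5   2.2   1.39  1.03 -1.18] 0.0
-45 (-70, 130, 150, 40, -45) [-0.37  0.72 -0.49  2.21  1.43  1.03 -1.24] 0.0
-45 (-70, 130, 150, 40, -25) [-0.3   0.69 -0.51  2.38  1.81  0.96 -1.27] 0.0
-45 (0, 130, 127, 40, -10) [-0.15  0.76 -0.49  2.32  2.15  0.87 -1.14] 0.0
```

```bash
cat > go.py <<'E'
from plan import *
def rows(t1,r1,n):
    S=readout.read_state(); r0=R.from_euler("xyz",S["tool_rot"]); d=r0.inv().apply(t1-S["eef_pos"])/100
    w=(r0.inv()*r1).as_rotvec()/n; M=sum(R.from_rotvec(w*k).as_matrix() for k in range(n)); x=np.linalg.solve(M,d)
    q=S["qpos"]; qs=run(q,[(x,w/np.pi)]*n)[0]
    print("n",n,"xyz",x.round(3),"twist",(w/np.pi).round(4),"deg/row",np.degrees(np.linalg.norm(w)).round(1),"mm/row",(np.linalg.norm(x)*100).round(0),"| err",np.linalg.norm(t1-S["eef_pos"]).round(1),"q now",q.round(2),"sim end",qs.round(2))
def W(*a,n=8): rows(*tgt(*a),n)
def free(xy,z,lean,yd,n=8):  # grasp centre over world xy
    t,r=tgt(0,0,z,lean,yd); c=bal([0,0,z])[0]; rows(t-c+np.array([xy[0],xy[1],z]),r,n)
E
python3 -c "
from go import *
W(-60,130,260,10,-60,n=8)"
```

```text
n 8 xyz [-0.009  0.094  0.041] twist [0.0079 0.0004 0.0451] deg/row 8.2 mm/row 10.0 | err 78.5 q now [ 0.65  0.45 -1.18  2.07  0.69  0.83  0.77] sim end [ 0.11  0.52 -0.74  1.89  0.64  0.97 -0.44]
```

```bash
python3 -m jog '{"claw":[1,1,1,1,1,1,1,1,1],"xyz":[[-0.009,0.094,0.041],[-0.009,0.094,0.041],[-0.009,0.094,0.041],[-0.009,0.094,0.041],[-0.009,0.094,0.041],[-0.009,0.094,0.041],[-0.009,0.094,0.041],[-0.009,0.094,0.041],[0,0,0]],"twist":[[0.008,0,0.045],[0.008,0,0.045],[0.008,0,0.045],[0.008,0,0.045],[0.008,0,0.045],[0.008,0,0.045],[0.008,0,0.045],[0.008,0,0.045],[0,0,0]]}'; python3 -c "
from go import *
W(-70,130,170,40,-60,n=6)"
```

```text
clock: 13.35
eef_pos: [510.8, 121.2, 236.1]
tool_rot: [3.14, 0.181, 2.104]
force: [-1.2, -0.6, 0.7]
width: 85.5
gripper_force: 0.0
n 6 xyz [ 0.038 -0.014  0.138] twist [ 0.0003 -0.0274  0.0004] deg/row 4.9 mm/row 14.0 | err 85.6 q now [ 0.08  0.51 -0.72  1.89  0.64  0.96 -0.44] sim end [-0.41  0.71 -0.44  2.06  1.15  1.1  -1.18]
```

```bash
python3 -m jog '{"claw":[1,1,1,1,1,1,1],"xyz":[[0.038,-0.014,0.138],[0.038,-0.014,0.138],[0.038,-0.014,0.138],[0.038,-0.014,0.138],[0.038,-0.014,0.138],[0.038,-0.014,0.138],[0,0,0]],"twist":[[0,-0.0275,0],[0,-0.0275,0],[0,-0.0275,0],[0,-0.0275,0],[0,-0.0275,0],[0,-0.0275,0],[0,0,0]]}'; python3 -c "
from go import *
W(-70,130,140,42,-25,n=6)"
```

```text
clock: 14.22
eef_pos: [507.2, 108.1, 150.1]
tool_rot: [-3.136, 0.695, 2.111]
force: [0.5, 0.5, 0.7]
width: 85.2
gripper_force: 0.0
n 6 xyz [0.028 0.018 0.037] twist [-0.021  -0.002  -0.0238] deg/row 5.7 mm/row 5.0 | err 29.9 q now [-0.43  0.71 -0.42  2.07  1.15  1.08 -1.17] sim end [-0.38  0.73 -0.45  2.4   1.85  0.99 -1.37]
```

```bash
python3 -m jog '{"claw":[1,1,1,1,1,1,1],"xyz":[[0.028,0.018,0.037],[0.028,0.018,0.037],[0.028,0.018,0.037],[0.028,0.018,0.037],[0.028,0.018,0.037],[0.028,0.018,0.037],[0,0,0]],"twist":[[-0.021,-0.002,-0.024],[-0.021,-0.002,-0.024],[-0.021,-0.002,-0.024],[-0.021,-0.002,-0.024],[-0.021,-0.002,-0.024],[-0.021,-0.002,-0.024],[0,0,0]]}'; python3 - <<'E'
from go import *
W(-40,130,131,42,-10,n=4)
W(0,130,127,42,-8,n=8)
i=optics.get_image("side"); j=optics.get_image("top"); S=3
A=[cv2.resize(im["color"][y0:y0+150,x0:x0+130,::-1],None,fx=S,fy=S,interpolation=cv2.INTER_CUBIC) for im,x0,y0 in((i,180,120),(j,180,100))]
cv2.imwrite("pics/v6.png",np.hstack(A))
E
```

```text
clock: 15.1
eef_pos: [517.1, 111.8, 123.8]
tool_rot: [-3.141, 0.735, 2.702]
force: [0.1, 0.0, 0.5]
width: 85.5
gripper_force: 0.0
n 4 xyz [-0.028  0.048  0.062] twist [-0.0142  0.0002 -0.0157] deg/row 3.8 mm/row 8.0 | err 33.1 q now [-0.4   0.72 -0.41  2.41  1.86  0.97 -1.38] sim end [-0.27  0.75 -0.42  2.45  2.22  0.95 -1.33]
n 8 xyz [-0.045  0.044  0.066] twist [-0.008   0.0001 -0.0089] deg/row 2.2 mm/row 9.0 | err 72.7 q now [-0.4   0.72 -0.41  2.41  1.86  0.97 -1.38] sim end [-0.22  0.76 -0.4   2.36  2.26  0.88 -1.25]
```

View pics/v6.png

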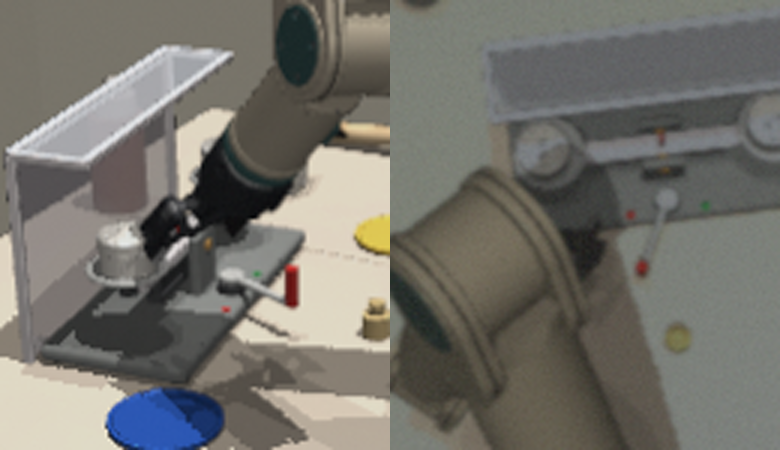

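The gripper is in front of the left can, leaning correctly, with the beam level and the lever to the left. Enter.

```bash
python3 -m jog '{"claw":[1,1,1,1],"xyz":[[-0.028,0.048,0.062],[-0.028,0.048,0.062],[-0.028,0.048,0.062],[-0.028,0.048,0.062]],"twist":[[-0.014,0,-0.0157],[-0.014,0,-0.0157],[-0.014,0,-0.0157],[-0.014,0,-0.0157]]}'; python3 -c "
from go import *
W(0,130,127,42,-8,n=5)"
```

```text
clock: 15.7
eef_pos: [548.4, 124.6, 112.5]
tool_rot: [-3.141, 0.737, 2.969]
force: [0.7, 0.7, 0.1]
width: 85.4
gripper_force: 0.0
n 5 xyz [-0.051  0.016  0.055] twist [-0.0014  0.0002 -0.0015] deg/row 0.4 mm/row 8.0 | err 38.5 q now [-0.27  0.76 -0.42  2.45  2.22  0.96 -1.33] sim end [-0.22  0.76 -0.4   2.37  2.27  0.88 -1.25]
```

```bash
python3 -m jog '{"claw":[1,1,1,1,1,1],"xyz":[[-0.051,0.016,0.055],[-0.051,0.016,0.055],[-0.051,0.016,0.055],[-0.051,0.016,0.055],[-0.051,0.016,0.055],[0,0,0]],"twist":[[-0.0014,0,-0.0015],[-0.0014,0,-0.0015],[-0.0014,0,-0.0015],[-0.0014,0,-0.0015],[-0.0014,0,-0.0015],[0,0,0]]}'; python3 - <<'E'
from go import *
W(0,130,127,42,-8,n=5)
i=optics.get_image("side"); j=optics.get_image("top"); S=3
A=[cv2.resize(im["color"][y0:y0+100,x0:x0+130,::-1],None,fx=S,fy=S,interpolation=cv2.INTER_CUBIC) for im,x0,y0 in((i,180,150),(j,180,100))]
cv2.imwrite("pics/v7.png",np.hstack(A))
E
```

```text
clock: 16.45
eef_pos: [585.9, 125.9, 108.2]
tool_rot: [3.141, 0.735, 3.0]
force: [-0.7, 0.1, 0.3]
width: 85.5
gripper_force: 0.0
n 5 xyz [-0.002  0.001 -0.   ] twist [-0.0001  0.0001 -0.0001] deg/row 0.0 mm/row 0.0 | err 1.4 q now [-0.22  0.76 -0.4   2.37  2.27  0.89 -1.26] sim end [-0.22  0.76 -0.4   2.37  2.27  0.88 -1.25]
```

View pics/v7.png

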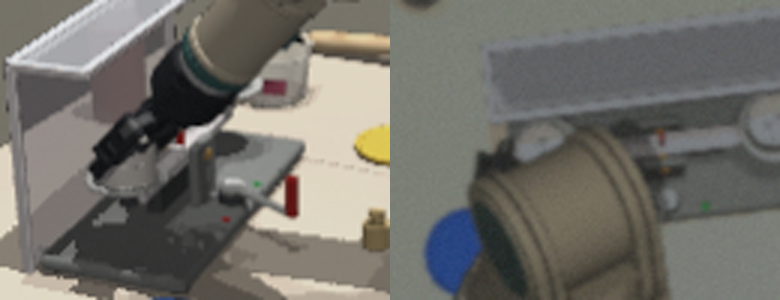

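Fingers straddle the can with no contact force. Close.

```bash
python3 -m jog '{"claw":[0.85,0.78,0.74,0.7,0.6,0.5,0.5,0.5],"xyz":[[0,0,0],[0,0,0],[0,0,0],[0,0,0],[0,0,0],[0,0,0],[0,0,0],[0,0,0]],"twist":[[0,0,0],[0,0,0],[0,0,0],[0,0,0],[0,0,0],[0,0,0],[0,0,0],[0,0,0]]}'; python3 -c "
from go import *
W(0,130,137,42,-8,n=3)"
```

```text
clock: 17.55
eef_pos: [585.4, 126.9, 108.5]
tool_rot: [3.141, 0.735, 3.001]
force: [-1.5, 3.6, 5.9]
width: 55.7
gripper_force: 62.8
n 3 xyz [-0.028 -0.001 -0.023] twist [ 0.      0.0002 -0.0001] deg/row 0.0 mm/row 4.0 | err 10.8 q now [-0.22  0.76 -0.4   2.37  2.27  0.89 -1.26] sim end [-0.22  0.73 -0.39  2.36  2.25  0.86 -1.23]
```

```bash
python3 -m jog '{"claw":[0.5,0.5,0.5,0.5],"xyz":[[-0.027,0,-0.023],[-0.027,0,-0.023],[-0.027,0,-0.023],[0,0,0]],"twist":[[0,0,0],[0,0,0],[0,0,0],[0,0,0]]}'; python3 - <<'E'
from go import *
W(-75,130,142,42,-30,n=8)
i=optics.get_image("side"); save(i,"s8.png")
A=cv2.resize(i["color"][150:240,180:310,::-1],None,fx=5,fy=5,interpolation=cv2.INTER_CUBIC)
cv2.imwrite("pics/v8.png",A)
E
```

```text
clock: 18.05
eef_pos: [586.8, 125.5, 119.0]
tool_rot: [-3.141, 0.735, 3.0]
force: [0.6, -0.2, -1.8]
width: 55.9
gripper_force: 63.6
n 8 xyz [ 0.06  -0.045 -0.063] twist [0.0102 0.0001 0.0113] deg/row 2.7 mm/row 10.0 | err 77.8 q now [-0.22  0.74 -0.39  2.36  2.25  0.86 -1.23] sim end [-0.43  0.72 -0.4   2.38  1.76  0.97 -1.38]
```

View pics/v8.png

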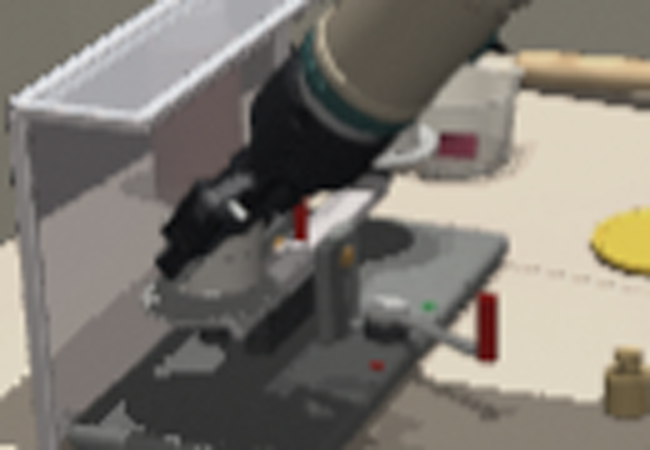

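The can is lifted and upright, clear of the pan, and weighs about 1.8 N (the heavy one). Withdraw to the front.

```bash
python3 -m jog '{"claw":[0.5,0.5,0.5,0.5,0.5,0.5,0.5,0.5,0.5],"xyz":[[0.06,-0.045,-0.063],[0.06,-0.045,-0.063],[0.06,-0.045,-0.063],[0.06,-0.045,-0.063],[0.06,-0.045,-0.063],[0.06,-0.045,-0.063],[0.06,-0.045,-0.063],[0.06,-0.045,-0.063],[0,0,0]],"twist":[[0.01,0,0.0113],[0.01,0,0.0113],[0.01,0,0.0113],[0.01,0,0.0113],[0.01,0,0.0113],[0.01,0,0.0113],[0.01,0,0.0113],[0.01,0,0.0113],[0,0,0]]}'; python3 - <<'E'
from go import *
free((470,60),210,42,-60,n=8)
q=readout.read_state()["qpos"]
def ft(xy,z,lean,yd): 
    t,r=tgt(0,0,z,lean,yd); return t-bal([0,0,z])[0]+np.array([xy[0],xy[1],z]),r
for st in(((470,60),210,42,-60),((440,-100),210,42,-90),((437,-253),150,42,-90),((437,-253),36,42,-90)):
    q,e=follow(q,*ft(*st),10); print(st,q.round(2),e.round(1))
E
```

```text
clock: 19.23
eef_pos: [510.0, 113.6, 123.8]
tool_rot: [3.136, 0.734, 2.619]
force: [0.7, -0.1, -1.9]
width: 56.3
gripper_force: 63.8
n 8 xyz [-0.079 -0.09  -0.045] twist [ 0.0142 -0.      0.0155] deg/row 3.8 mm/row 13.0 | err 101.3 q now [-0.44  0.72 -0.4   2.38  1.76  0.97 -1.39] sim end [-0.4   0.59 -0.39  2.21  1.16  1.05 -1.18]
((470, 60), 210, 42, -60) [-0.39  0.58 -0.38  2.2   1.17  1.05 -1.17] 0.0
((440, -100), 210, 42, -90) [-0.14  0.58 -0.25  2.16  1.    1.04 -1.18] 0.0
((437, -253), 150, 42, -90) [ 0.1   0.69 -0.1   2.23  1.38  0.82 -1.27] 0.0
((437, -253), 36, 42, -90) [ 0.09  0.95 -0.1   2.23  1.65  0.82 -1.63] 0.0
```

```bash
python3 -m jog '{"claw":[0.5,0.5,0.5,0.5,0.5,0.5,0.5,0.5,0.5],"xyz":[[-0.079,-0.09,-0.045],[-0.079,-0.09,-0.045],[-0.079,-0.09,-0.045],[-0.079,-0.09,-0.045],[-0.079,-0.09,-0.045],[-0.079,-0.09,-0.045],[-0.079,-0.09,-0.045],[-0.079,-0.09,-0.045],[0,0,0]],"twist":[[0.0142,0,0.0155],[0.0142,0,0.0155],[0.0142,0,0.0155],[0.0142,0,0.0155],[0.0142,0,0.0155],[0.0142,0,0.0155],[0.0142,0,0.0155],[0.0142,0,0.0155],[0,0,0]]}'; python3 -c "
from go import *
free((440,-110),210,42,-90,n=8)"
```

```text
clock: 20.35
eef_pos: [478.6, 44.6, 193.2]
tool_rot: [3.141, 0.734, 2.092]
force: [0.2, 1.2, -1.8]
width: 55.8
gripper_force: 63.9
n 8 xyz [-0.142 -0.109  0.13 ] twist [0.0139 0.     0.0154] deg/row 3.7 mm/row 22.0 | err 174.9 q now [-0.41  0.58 -0.36  2.2   1.16  1.04 -1.17] sim end [-0.15  0.58 -0.22  2.17  1.    1.02 -1.17]
```

```bash
python3 -m jog '{"claw":[0.5,0.5,0.5,0.5,0.5,0.5,0.5,0.5,0.5],"xyz":[[-0.142,-0.109,0.13],[-0.142,-0.109,0.13],[-0.142,-0.109,0.13],[-0.142,-0.109,0.13],[-0.142,-0.109,0.13],[-0.142,-0.109,0.13],[-0.142,-0.109,0.13],[-0.142,-0.109,0.13],[0,0,0]],"twist":[[0.0139,0,0.0154],[0.0139,0,0.0154],[0.0139,0,0.0154],[0.0139,0,0.0154],[0.0139,0,0.0154],[0.0139,0,0.0154],[0.0139,0,0.0154],[0.0139,0,0.0154],[0,0,0]]}'; python3 -c "
from go import *
free((437,-253),90,42,-90,n=8)"
```

```text
clock: 21.48
eef_pos: [438.6, -127.7, 191.9]
tool_rot: [-3.14, 0.735, 1.568]
force: [0.2, -0.1, -1.4]
width: 56.7
gripper_force: 63.9
n 8 xyz [-0.031 -0.001  0.229] twist [-0.0001  0.0001 -0.0001] deg/row 0.0 mm/row 23.0 | err 185.2 q now [-0.15  0.58 -0.22  2.17  1.    1.02 -1.17] sim end [ 0.06  0.83 -0.07  2.25  1.52  0.79 -1.48]
```

```bash
python3 -m jog '{"claw":[0.5,0.5,0.5,0.5,0.5,0.5,0.5,0.5,0.5],"xyz":[[-0.031,0,0.229],[-0.031,0,0.229],[-0.031,0,0.229],[-0.031,0,0.229],[-0.031,0,0.229],[-0.031,0,0.229],[-0.031,0,0.229],[-0.031,0,0.229],[0,0,0]],"twist":[[0,0,0],[0,0,0],[0,0,0],[0,0,0],[0,0,0],[0,0,0],[0,0,0],[0,0,0],[0,0,0]]}'; python3 - <<'E'
from go import *
free((437,-253),40,42,-90,n=4)
for c in("side","top"):
    i=optics.get_image(c); save(i,"p9"+c+".png")
    print(c,[(np.round(b["rect"]).tolist(),round(b["score"],2)) for b in optics.boxes_of(c,"can_a")][:3],"pred can centre",px(i,[437,-253,63+19]).round(1),"top",px(i,[437,-253,101]).round(1))
s=cv2.imread("pics/p9side.png")[150:250,250:380]; t=cv2.imread("pics/p9top.png")[140:240,290:420]
cv2.imwrite("pics/v9.png",np.hstack([cv2.resize(a,None,fx=3,fy=3,interpolation=cv2.INTER_CUBIC) for a in(s,t)]))
E
```

```text
clock: 22.6
eef_pos: [438.9, -267.0, 71.5]
tool_rot: [-3.138, 0.733, 1.573]
force: [-1.1, -0.2, -1.6]
width: 56.6
gripper_force: 64.2
n 4 xyz [ 0.079 -0.005  0.095] twist [-0.0002  0.      0.0001] deg/row 0.0 mm/row 12.0 | err 49.4 q now [ 0.05  0.83 -0.06  2.24  1.51  0.78 -1.46] sim end [ 0.06  0.94 -0.06  2.24  1.63  0.78 -1.62]
side [([247.0, 163.0, 17.0, 20.0], 0.63), ([306.0, 173.0, 16.0, 14.0], 0.49)] pred can centre [[314.2 177.3]] top [[314.3 172.3]]
top [([298.0, 132.0, 21.0, 13.0], 0.64), ([351.0, 116.0, 32.0, 34.0], 0.59), ([339.0, 181.0, 14.0, 18.0], 0.46)] pred can centre [[344.4 189.8]] top [[345.3 189. ]]
```

The networks put the held can where predicted (side u 314 vs 314.2, top 346,190 vs 345,189). Lower it.

```bash
python3 -m jog '{"claw":[0.5,0.5,0.5,0.5,0.5],"xyz":[[0.08,-0.004,0.095],[0.08,-0.004,0.095],[0.08,-0.004,0.095],[0.08,-0.004,0.095],[0,0,0]],"twist":[[0,0,0],[0,0,0],[0,0,0],[0,0,0],[0,0,0]]}'
python3 -m jog '{"claw":[0.5,0.5,0.5],"xyz":[[0.02,0,0.022],[0.013,0,0.015],[0,0,0]],"twist":[[0,0,0],[0,0,0],[0,0,0]]}'; python3 -c "
from go import *
free((437,-253),33,42,-90,n=2)"
```

```text
clock: 23.42
eef_pos: [437.9, -267.9, 22.0]
tool_rot: [-3.139, 0.733, 1.574]
force: [-0.5, -0.9, -1.4]
width: 56.2
gripper_force: 64.2
clock: 23.8
eef_pos: [437.9, -268.5, 17.7]
tool_rot: [-3.14, 0.734, 1.572]
force: [0.3, -0.7, -1.6]
width: 56.0
gripper_force: 64.3
n 2 xyz [ 0.006 -0.004  0.011] twist [-0.      0.0001  0.0002] deg/row 0.0 mm/row 1.0 | err 2.7 q now [ 0.05  0.95 -0.06  2.23  1.64  0.78 -1.63] sim end [ 0.06  0.96 -0.06  2.23  1.65  0.78 -1.64]
```

```bash
python3 -m jog '{"claw":[0.5,0.5,0.5],"xyz":[[0.01,0,0.012],[0.006,-0.004,0.007],[0,0,0]],"twist":[[0,0,0],[0,0,0],[0,0,0]]}'
python3 -m jog '{"claw":[0.5,0.5],"xyz":[[0.006,0,0.007],[0,0,0]],"twist":[[0,0,0],[0,0,0]]}'
```

```text
clock: 24.18
eef_pos: [437.3, -268.5, 15.1]
tool_rot: [-3.14, 0.734, 1.573]
force: [0.3, -1.1, -1.4]
width: 56.0
gripper_force: 64.3
clock: 24.42
eef_pos: [437.4, -268.6, 14.8]
tool_rot: [-3.141, 0.735, 1.572]
force: [-1.5, 2.3, 3.9]
width: 56.3
gripper_force: 64.7
```

```bash
python3 -m jog '{"claw":[0.7,0.75,0.8,0.9,1,1,1,1,1,1],"xyz":[[0,0,0],[0,0,0],[0,0,0],[0,0,0],[0,0,0],[-0.03,0,-0.1],[0,0,-0.25],[0,0,-0.4],[0,0,-0.5],[0,0,0]],"twist":[[0,0,0],[0,0,0],[0,0,0],[0,0,0],[0,0,0],[0,0,0],[0,0,0],[0,0,0],[0,0,0],[0,0,0]]}'; python3 - <<'E'
from go import *
for c in("side","top"):
    i=optics.get_image(c); save(i,"p10"+c+".png")
    print(c,[(np.round(b["rect"]).tolist(),round(b["score"],2)) for b in optics.boxes_of(c,"can_a")][:3],"pred can centre",px(i,[437,-253,25]).round(1),"top",px(i,[437,-253,44]).round(1), "tray",px(i,[437,-253,7]).round(1))
    im=i["color"].astype(int); m=((im[:,:,0]-im[:,:,2]>60)&(abs(im[:,:,0]-im[:,:,1])<60)); ys,xs=np.nonzero(m[165:230,290:400]); print("yellow bbox",xs.min()+290,xs.max()+290,ys.min()+165,ys.max()+165)
q=readout.read_state()["qpos"]
def ft(xy,z,lean,yd): 
    t,r=tgt(0,0,z,lean,yd); return t-bal([0,0,z])[0]+np.array([xy[0],xy[1],z]),r
for st in((-75,-130,230,25,-60),(-75,-130,150,42,-45),(-45,-130,135,42,-20),(0,-130,127,42,0),(0,-130,137,42,0),(-75,-130,145,42,-45)):
    q,e=follow(q,*tgt(*st),10); print(st,q.round(2),e.round(1))
for st in(((460,0),210,42,-60),((474,231),90,42,-60),((474,231),33,42,-60)):
    q,e=follow(q,*ft(*st),10); print(st,q.round(2),e.round(1))
E
```

```text
clock: 25.68
eef_pos: [439.6, -183.9, 111.1]
tool_rot: [3.136, 0.731, 1.572]
force: [-0.4, 0.2, 0.3]
width: 85.1
gripper_force: 0.0
side [([303.0, 188.0, 20.0, 13.0], 0.72), ([249.0, 162.0, 16.0, 19.0], 0.48), ([211.0, 174.0, 56.0, 48.0], 0.42)] pred can centre [[313.9 192.2]] top [[314.  187.3]] tray [[313.7 196.8]]
yellow bbox 298 375 165 204
top [([299.0, 133.0, 19.0, 15.0], 0.8), ([333.0, 184.0, 18.0, 17.0], 0.65)] pred can centre [[341.8 192.2]] top [[342.6 191.4]] tray [[341.  192.9]]
yellow bbox 327 371 179 229
(-75, -130, 230, 25, -60) [ 0.25  0.46 -0.37  2.09  1.    0.67 -0.37] 0.0
(-75, -130, 150, 42, -45) [ 0.14  0.69 -0.36  2.4   2.04  0.88 -1.31] 0.0
(-45, -130, 135, 42, -20) [ 0.38  0.74 -0.41  2.44  2.6   0.84 -1.22] 0.0
(0, -130, 127, 42, 0) [ 0.58  0.77 -0.47  2.32  2.99  0.62 -1.06] 0.0
(0, -130, 137, 42, 0) [ 0.58  0.75 -0.47  2.32  2.98  0.59 -1.07] 0.0
(-75, -130, 145, 42, -45) [ 0.14  0.7  -0.36  2.4   2.05  0.89 -1.32] 0.0
((460, 0), 210, 42, -60) [-0.22  0.56 -0.47  2.3   1.29  1.03 -1.22] 0.0
((474, 231), 90, 42, -60) [-0.58  0.93 -0.49  1.93  1.15  1.22 -1.37] 0.0
((474, 231), 33, 42, -60) [-0.6   1.03 -0.46  1.92  1.22  1.18 -1.45] 0.0
```

The heavy can stands centred on yellow (top view 342,192.5 vs predicted 341.8,192.2). Now the right can.

```bash
python3 -c "
from go import *
W(-80,-130,160,42,-50,n=6)
q=readout.read_state()['qpos']
for st in((-80,-130,160,42,-50),(-70,-130,140,42,-25),(-40,-130,131,42,-5),(0,-130,127,42,0)):
    q,e=follow(q,*tgt(*st),8); print(st,q.round(2),e.round(1),body(*[tgt(*st)[0],42,np.radians(st[4])]) if 0 else '')
"
```

```text
n 6 xyz [-0.026  0.17  -0.052] twist [-0.0249  0.     -0.0275] deg/row 6.7 mm/row 18.0 | err 105.7 q now [-0.09  0.75 -0.12  2.24  1.27  0.85 -1.38] sim end [-0.02  0.65 -0.18  2.37  1.94  0.78 -1.34]
(-80, -130, 160, 42, -50) [-0.02  0.65 -0.18  2.37  1.95  0.77 -1.34] 0.0 
(-70, -130, 140, 42, -25) [ 0.8   1.06 -1.25  2.47  2.13  1.38 -0.68] 0.4 
(-40, -130, 131, 42, -5) [ 0.98  1.08 -1.22  2.42  2.34  1.05 -0.31] 0.0 
(0, -130, 127, 42, 0) [ 0.98  1.09 -1.19  2.31  2.33  0.91 -0.18] 0.0
```

```bash
python3 -m jog '{"claw":[1,1,1,1,1,1,1],"xyz":[[-0.026,0.17,-0.052],[-0.026,0.17,-0.052],[-0.026,0.17,-0.052],[-0.026,0.17,-0.052],[-0.026,0.17,-0.052],[-0.026,0.17,-0.052],[0,0,0]],"twist":[[-0.025,0,-0.0275],[-0.025,0,-0.0275],[-0.025,0,-0.0275],[-0.025,0,-0.0275],[-0.025,0,-0.0275],[-0.025,0,-0.0275],[0,0,0]]}'; python3 -c "
from go import *
W(-48,-130,134,42,-33,n=6)
q=readout.read_state()['qpos']
for st in((-48,-130,134,42,-33),(0,-130,127,42,-5),(0,-130,137,42,-5),(-75,-130,140,42,-45)):
    q,e=follow(q,*tgt(*st),8); print(st,q.round(2),e.round(1))
"
```

```text
clock: 26.75
eef_pos: [529.3, -151.0, 142.1]
tool_rot: [3.141, 0.733, 2.269]
force: [-0.0, 0.0, -0.8]
width: 85.5
gripper_force: 0.0
n 6 xyz [0.003 0.049 0.056] twist [-0.0105  0.     -0.0117] deg/row 2.8 mm/row 7.0 | err 44.6 q now [-0.04  0.65 -0.16  2.38  1.95  0.77 -1.36] sim end [ 0.13  0.72 -0.23  2.42  2.39  0.82 -1.39]
(-48, -130, 134, 42, -33) [ 0.13  0.72 -0.23  2.41  2.39  0.81 -1.38] 0.0
(0, -130, 127, 42, -5) [ 0.44  0.75 -0.33  2.34  2.99  0.65 -1.22] 0.0
(0, -130, 137, 42, -5) [ 0.44  0.73 -0.33  2.33  2.98  0.63 -1.22] 0.0
(-75, -130, 140, 42, -45) [ 0.03  0.7  -0.2   2.41  2.12  0.81 -1.42] 0.0
```

```bash
python3 -c "
from go import *
q=readout.read_state()['qpos']
for L,zs,yd in((70,0,-5),(50,0,-5),(50,0,-12),(40,0,-12)):
    b=q; 
    w=(-L*np.sin(.733)*np.cos(np.radians(yd-6)),-130-L*np.sin(.733)*np.sin(np.radians(yd-6)),127+L*np.cos(.733),42,yd)
    for st in(w,(0,-130,127,42,yd),(0,-130,137,42,yd),(-75,-130,140,42,-45)):
        b,e=follow(b,*tgt(*st),8); print(L,yd,np.round(st,0),b.round(2),e.round(1))
W(-33,-133,164,42,-12,n=6)
"
```

```text
70 -5 [ -46. -121.  179.   42.   -5.] [ 0.54  0.62 -0.45  2.43  2.91  0.61 -1.15] 0.0
70 -5 [   0 -130  127   42   -5] [ 0.5   0.76 -0.42  2.33  2.91  0.66 -1.12] 0.0
70 -5 [   0 -130  137   42   -5] [ 0.5   0.74 -0.42  2.33  2.9   0.64 -1.12] 0.0
70 -5 [ -75 -130  140   42  -45] [ 0.12  0.71 -0.33  2.4   2.08  0.88 -1.35] 0.0
50 -5 [ -33. -124.  164.   42.   -5.] [ 0.48  0.65 -0.36  2.41  2.98  0.62 -1.22] 0.0
50 -5 [   0 -130  127   42   -5] [ 0.45  0.75 -0.35  2.34  2.97  0.66 -1.21] 0.0
50 -5 [   0 -130  137   42   -5] [ 0.45  0.73 -0.35  2.33  2.97  0.63 -1.21] 0.0
50 -5 [ -75 -130  140   42  -45] [ 0.04  0.7  -0.22  2.41  2.11  0.82 -1.4 ] 0.0
50 -12 [ -32. -120.  164.   42.  -12.] [ 0.36  0.64 -0.32  2.42  2.8   0.67 -1.25] 0.0
50 -12 [   0 -130  127   42  -12] [ 0.36  0.75 -0.31  2.34  2.82  0.7  -1.24] 0.0
50 -12 [   0 -130  137   42  -12] [ 0.36  0.72 -0.31  2.34  2.81  0.67 -1.24] 0.0
50 -12 [ -75 -130  140   42  -45] [ 0.04  0.7  -0.22  2.41  2.12  0.82 -1.41] 0.0
40 -12 [ -25. -122.  157.   42.  -12.] [ 0.36  0.66 -0.32  2.4   2.81  0.68 -1.25] 0.0
40 -12 [   0 -130  127   42  -12] [ 0.36  0.75 -0.31  2.34  2.82  0.7  -1.24] 0.0
40 -12 [   0 -130  137   42  -12] [ 0.36  0.72 -0.31  2.34  2.81  0.67 -1.24] 0.0
40 -12 [ -75 -130  140   42  -45] [ 0.04  0.7  -0.21  2.41  2.12  0.82 -1.41] 0.0
n 6 xyz [-0.052  0.067  0.038] twist [-0.0235  0.     -0.0261] deg/row 6.3 mm/row 9.0 | err 54.4 q now [-0.04  0.65 -0.16  2.38  1.95  0.77 -1.36] sim end [ 0.39  0.65 -0.32  2.42  2.83  0.67 -1.25]
```

```bash
python3 -c "
from go import *
W(-46,-121,179,42,-5,n=8)
"
```

```text
n 8 xyz [-0.037  0.052  0.001] twist [-0.0209  0.     -0.0232] deg/row 5.6 mm/row 6.0 | err 49.6 q now [-0.04  0.65 -0.16  2.38  1.95  0.77 -1.36] sim end [ 0.48  0.61 -0.37  2.44  2.97  0.61 -1.23]
```

```bash
python3 -m jog '{"claw":[1,1,1,1,1,1,1,1,1],"xyz":[[-0.037,0.052,0],[-0.037,0.052,0],[-0.037,0.052,0],[-0.037,0.052,0],[-0.037,0.052,0],[-0.037,0.052,0],[-0.037,0.052,0],[-0.037,0.052,0],[0,0,0]],"twist":[[-0.021,0,-0.0232],[-0.021,0,-0.0232],[-0.021,0,-0.0232],[-0.021,0,-0.0232],[-0.021,0,-0.0232],[-0.021,0,-0.0232],[-0.021,0,-0.0232],[-0.021,0,-0.0232],[0,0,0]]}'; python3 -c "
from go import *
W(0,-130,127,42,-5,n=7)
"
```

```text
clock: 27.88
eef_pos: [569.0, -127.8, 161.8]
tool_rot: [3.137, 0.735, 3.049]
force: [0.2, -0.8, 0.4]
width: 85.6
gripper_force: 0.0
n 7 xyz [0.001 0.001 0.1  ] twist [ 0.      0.0001 -0.0002] deg/row 0.0 mm/row 10.0 | err 70.0 q now [ 0.56  0.62 -0.47  2.44  2.89  0.62 -1.13] sim end [ 0.51  0.77 -0.43  2.34  2.9   0.67 -1.1 ]
```

```bash
python3 -m jog '{"claw":[1,1,1,1,1,1,1,1],"xyz":[[0,0,0.1],[0,0,0.1],[0,0,0.1],[0,0,0.1],[0,0,0.1],[0,0,0.1],[0,0,0.1],[0,0,0]],"twist":[[0,0,0],[0,0,0],[0,0,0],[0,0,0],[0,0,0],[0,0,0],[0,0,0],[0,0,0]]}'; python3 -c "
from go import *
W(0,-130,127,42,-5,n=1)
"
```

```text
clock: 28.88
eef_pos: [616.6, -128.9, 110.1]
tool_rot: [3.138, 0.735, 3.056]
force: [-0.4, -0.1, -1.3]
width: 85.7
gripper_force: 0.0
n 1 xyz [ 0.015 -0.023 -0.001] twist [0.0015 0.0008 0.0004] deg/row 0.3 mm/row 3.0 | err 2.8 q now [ 0.51  0.77 -0.44  2.34  2.9   0.67 -1.11] sim end [ 0.51  0.77 -0.43  2.34  2.9   0.67 -1.1 ]
```

```bash
python3 -m jog '{"claw":[0.85,0.78,0.74,0.7,0.6,0.5,0.5,0.5],"xyz":[[0.01,-0.02,0],[0,0,0],[0,0,0],[0,0,0],[0,0,0],[0,0,0],[0,0,0],[0,0,0]],"twist":[[0,0,0],[0,0,0],[0,0,0],[0,0,0],[0,0,0],[0,0,0],[0,0,0],[0,0,0]]}'; python3 -m jog '{"claw":[0.5,0.5,0.5,0.5],"xyz":[[-0.027,0,-0.023],[-0.027,0,-0.023],[-0.027,0,-0.023],[0,0,0]],"twist":[[0,0,0],[0,0,0],[0,0,0],[0,0,0]]}'; python3 - <<'E'
from go import *
W(-75,-130,142,42,-45,n=8)
i=optics.get_image("side"); save(i,"s11.png"); print(optics.boxes_of("side","can_a")[:3], px(i,bal([0,-130,129])),px(i,bal([0,-130,119])))
E
```

```text
clock: 29.88
eef_pos: [615.4, -130.7, 110.3]
tool_rot: [3.138, 0.736, 3.057]
force: [-2.6, 0.9, 5.1]
width: 56.2
gripper_force: 62.9
clock: 30.38
eef_pos: [616.9, -131.3, 121.0]
tool_rot: [3.139, 0.736, 3.056]
force: [-0.7, 0.4, -0.8]
width: 56.0
gripper_force: 63.5
n 8 xyz [ 0.062 -0.06  -0.061] twist [0.0188 0.0001 0.0207] deg/row 5.0 mm/row 11.0 | err 83.0 q now [ 0.51  0.74 -0.44  2.34  2.9   0.64 -1.11] sim end [ 0.13  0.71 -0.35  2.41  2.07  0.9  -1.35]
[{'rect': [304.8, 219.3, 8.6, 12.0], 'score': 0.72}, {'rect': [305.8, 186.6, 17.5, 14.0], 'score': 0.66}, {'rect': [255.1, 167.7, 9.0, 10.1], 'score': 0.42}] [[256.61246914 169.2092458 ]] [[256.68481887 171.94705344]]
```

The second can is held and weighs about 0.9 N, so it is lighter, which agrees with the beam. Withdraw.

```bash
python3 -m jog '{"claw":[0.5,0.5,0.5,0.5,0.5,0.5,0.5,0.5,0.5],"xyz":[[0.062,-0.06,-0.061],[0.062,-0.06,-0.061],[0.062,-0.06,-0.061],[0.062,-0.06,-0.061],[0.062,-0.06,-0.061],[0.062,-0.06,-0.061],[0.062,-0.06,-0.061],[0.062,-0.06,-0.061],[0,0,0]],"twist":[[0.0188,0,0.0207],[0.0188,0,0.0207],[0.0188,0,0.0207],[0.0188,0,0.0207],[0.0188,0,0.0207],[0.0188,0,0.0207],[0.0188,0,0.0207],[0.0188,0,0.0207],[0,0,0]]}'; python3 -c "
from go import *
free((470,-60),215,42,-70,n=8)
q=readout.read_state()['qpos']
def ft(xy,z,lean,yd): 
    t,r=tgt(0,0,z,lean,yd); return t-bal([0,0,z])[0]+np.array([xy[0],xy[1],z]),r
for st in(((470,-60),215,42,-70),((465,100),215,42,-70),((474,231),90,42,-70),((474,231),33,42,-70)):
    q,e=follow(q,*ft(*st),10); print(st,q.round(2),e.round(1))
"
```

```text
clock: 31.6
eef_pos: [536.5, -147.0, 123.3]
tool_rot: [3.14, 0.734, 2.358]
force: [-0.0, 0.6, -1.1]
width: 56.5
gripper_force: 63.7
n 8 xyz [ 0.026 -0.013 -0.148] twist [0.0117 0.     0.0129] deg/row 3.1 mm/row 15.0 | err 119.8 q now [ 0.11  0.71 -0.34  2.41  2.06  0.9  -1.36] sim end [-0.13  0.56 -0.4   2.24  1.22  1.03 -1.17]
((470, -60), 215, 42, -70) [-0.13  0.56 -0.39  2.24  1.23  1.02 -1.16] 0.0
((465, 100), 215, 42, -70) [-0.38  0.64 -0.48  2.05  1.    1.22 -1.2 ] 0.0
((474, 231), 90, 42, -70) [-0.59  0.94 -0.46  1.83  1.02  1.26 -1.37] 0.0
((474, 231), 33, 42, -70) [-0.6   1.04 -0.43  1.82  1.07  1.2  -1.44] 0.0
```

```bash
python3 -m jog '{"claw":[0.5,0.5,0.5,0.5,0.5,0.5,0.5,0.5,0.5],"xyz":[[0.026,-0.013,-0.148],[0.026,-0.013,-0.148],[0.026,-0.013,-0.148],[0.026,-0.013,-0.148],[0.026,-0.013,-0.148],[0.026,-0.013,-0.148],[0.026,-0.013,-0.148],[0.026,-0.013,-0.148],[0,0,0]],"twist":[[0.0117,0,0.0129],[0.0117,0,0.0129],[0.0117,0,0.0129],[0.0117,0,0.0129],[0.0117,0,0.0129],[0.0117,0,0.0129],[0.0117,0,0.0129],[0.0117,0,0.0129],[0,0,0]]}'; python3 -c "
from go import *
free((465,100),215,42,-70,n=8)
"
```

```text
clock: 32.72
eef_pos: [475.8, -76.0, 197.8]
tool_rot: [3.139, 0.734, 1.918]
force: [0.9, 0.2, -0.7]
width: 56.4
gripper_force: 63.9
n 8 xyz [ 0.143  0.063 -0.127] twist [ 0.0001  0.0001 -0.    ] deg/row 0.0 mm/row 20.0 | err 161.0 q now [-0.16  0.56 -0.36  2.24  1.22  1.01 -1.16] sim end [-0.41  0.64 -0.45  2.05  0.99  1.21 -1.2 ]
```

```bash
python3 -m jog '{"claw":[0.5,0.5,0.5,0.5,0.5,0.5,0.5,0.5,0.5],"xyz":[[0.143,0.063,-0.127],[0.143,0.063,-0.127],[0.143,0.063,-0.127],[0.143,0.063,-0.127],[0.143,0.063,-0.127],[0.143,0.063,-0.127],[0.143,0.063,-0.127],[0.143,0.063,-0.127],[0,0,0]],"twist":[[0,0,0],[0,0,0],[0,0,0],[0,0,0],[0,0,0],[0,0,0],[0,0,0],[0,0,0],[0,0,0]]}'; python3 -c "
from go import *
free((474.3,231),75,42,-70,n=10)
"
```

```text
clock: 33.85
eef_pos: [470.2, 86.8, 195.8]
tool_rot: [3.141, 0.733, 1.92]
force: [-0.8, -0.5, -0.6]
width: 56.5
gripper_force: 63.9
n 10 xyz [0.18  0.053 0.024] twist [ 0. -0.  0.] deg/row 0.0 mm/row 19.0 | err 189.7 q now [-0.42  0.64 -0.45  2.05  0.98  1.21 -1.2 ] sim end [-0.62  0.97 -0.42  1.82  1.01  1.23 -1.37]
```

```bash
python3 -m jog '{"claw":[0.5,0.5,0.5,0.5,0.5,0.5,0.5,0.5,0.5,0.5,0.5],"xyz":[[0.18,0.053,0.024],[0.18,0.053,0.024],[0.18,0.053,0.024],[0.18,0.053,0.024],[0.18,0.053,0.024],[0.18,0.053,0.024],[0.18,0.053,0.024],[0.18,0.053,0.024],[0.18,0.053,0.024],[0.18,0.053,0.024],[0,0,0]],"twist":[[0,0,0],[0,0,0],[0,0,0],[0,0,0],[0,0,0],[0,0,0],[0,0,0],[0,0,0],[0,0,0],[0,0,0],[0,0,0]]}'; python3 -c "
from go import *
free((474.3,231),39,42,-70,n=4)
for c in('side','top'):
    i=optics.get_image(c); print(c,[(np.round(b['rect']).tolist(),round(b['score'],2)) for b in optics.boxes_of(c,'can_a')][:3],'pred',px(i,[474.3,231,67]).round(1))
"
```

```text
clock: 35.22
eef_pos: [479.3, 214.2, 56.4]
tool_rot: [-3.14, 0.734, 1.92]
force: [0.8, 0.3, -0.5]
width: 56.3
gripper_force: 63.9
n 4 xyz [0.062 0.003 0.063] twist [-0.0001  0.0001  0.    ] deg/row 0.0 mm/row 9.0 | err 35.3 q now [-0.61  0.97 -0.42  1.82  1.01  1.23 -1.38] sim end [-0.63  1.03 -0.4   1.82  1.05  1.19 -1.42]
side [([304.0, 186.0, 17.0, 14.0], 0.54), ([227.0, 239.0, 18.0, 12.0], 0.47)] pred [[234.4 239.6]]
top [([333.0, 183.0, 20.0, 18.0], 0.6), ([195.0, 172.0, 20.0, 16.0], 0.48)] pred [[203.9 181.1]]
```

```bash
python3 -m jog '{"claw":[0.5,0.5,0.5,0.5,0.5,0.5,0.5],"xyz":[[0.062,0.003,0.063],[0.062,0.003,0.063],[0.062,0.003,0.063],[0.062,0.003,0.063],[0.013,0,0.015],[0.008,0,0.009],[0,0,0]],"twist":[[0,0,0],[0,0,0],[0,0,0],[0,0,0],[0,0,0],[0,0,0],[0,0,0]]}'
python3 -m jog '{"claw":[0.5,0.5],"xyz":[[0.006,0,0.007],[0,0,0]],"twist":[[0,0,0],[0,0,0]]}'
```

```text
clock: 36.3
eef_pos: [480.5, 215.0, 19.3]
tool_rot: [3.141, 0.734, 1.918]
force: [-0.0, 0.3, -0.6]
width: 56.4
gripper_force: 63.9
clock: 36.55
eef_pos: [480.5, 214.9, 18.4]
tool_rot: [3.141, 0.734, 1.918]
force: [-0.5, -0.2, -0.9]
width: 56.7
gripper_force: 63.9
```

```bash
python3 -m jog '{"claw":[0.5,0.5,0.5],"xyz":[[0.008,0,0.009],[0.004,0,0.004],[0,0,0]],"twist":[[0,0,0],[0,0,0],[0,0,0]]}'
python3 -m jog '{"claw":[0.5,0.5],"xyz":[[0.006,0,0.007],[0,0,0]],"twist":[[0,0,0],[0,0,0]]}'
```

```text
clock: 36.92
eef_pos: [480.5, 215.0, 17.0]
tool_rot: [3.141, 0.735, 1.918]
force: [-1.6, 1.4, 4.3]
width: 56.3
gripper_force: 64.3
clock: 37.17
eef_pos: [480.5, 215.0, 17.0]
tool_rot: [3.14, 0.736, 1.917]
force: [-2.6, 2.3, 10.0]
width: 56.8
gripper_force: 64.7
```

Contact. Release and leave along the tool axis.

```bash
python3 -m jog '{"claw":[0.7,0.75,0.8,0.9,1,1,1,1,1,1,1],"xyz":[[-0.004,0,-0.005],[0,0,0],[0,0,0],[0,0,0],[0,0,0],[-0.03,0,-0.1],[0,0,-0.25],[0,0,-0.4],[0,0,-0.5],[0,0,-0.5],[0,0,0]],"twist":[[0,0,0],[0,0,0],[0,0,0],[0,0,0],[0,0,0],[0,0,0],[0,0,0],[0,0,0],[0,0,0],[0,0,0],[0,0,0]]}'; python3 - <<'E'
from go import *
for c in("side","top"):
    i=optics.get_image(c); save(i,"f"+c+".png")
    print(c,[(np.round(b["rect"]).tolist(),round(b["score"],2)) for b in optics.boxes_of(c,"can_a")][:4],"pred blue",px(i,[474.3,231,25]).round(1),"yel",px(i,[437,-253,25]).round(1))
s=cv2.imread("pics/fside.png")[140:280,170:370]; t=cv2.imread("pics/ftop.png")[100:250,150:390]
t=cv2.convertScaleAbs(t,alpha=1.4)
a=cv2.resize(s,(429,300),interpolation=cv2.INTER_CUBIC); b=cv2.resize(t,(480,300),interpolation=cv2.INTER_CUBIC)
o=np.zeros((600,480,3),np.uint8); o[:300,:429]=a; o[300:]=b; cv2.imwrite("pics/final.png",o)
E
```

```text
clock: 38.55
eef_pos: [439.6, 329.3, 151.5]
tool_rot: [3.135, 0.726, 1.919]
force: [-0.4, -0.1, -0.5]
width: 85.4
gripper_force: 0.0
side [([227.0, 240.0, 21.0, 27.0], 0.91), ([306.0, 187.0, 17.0, 14.0], 0.64)] pred blue [[235.1 252.8]] yel [[313.9 192.2]]
top [([197.0, 174.0, 18.0, 18.0], 0.56), ([337.0, 182.0, 18.0, 18.0], 0.51)] pred blue [[205.5 183.1]] yel [[341.8 192.2]]
```

View pics/final.png

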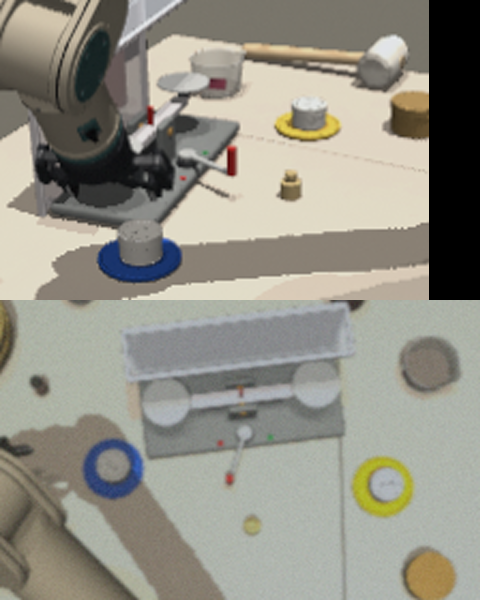

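Both cans stand upright in the middle of their trays (blue at (113,465), yellow at (386,483) in the lower panel). The lever is to the left, both pans are empty and level, the bystanders have not moved, and the arm is clear.

```bash
python3 -c "
from cell import order
print(order.finish_job())"
```

```text
the job is handed in; nothing more can be done
None
```

The job is handed in: the left can sank, so it went on the yellow tray and the lighter right can on the blue tray, both upright and centred, with the lever swung back left and the beam held level, at about 39 s on the clock; no verdict was returned.

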